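Tend two push-push battery docks

ROBOT

A 7-joint arm with a two-finger parallel gripper is mounted at the origin on a cart in front of the work surface, level with it; the furniture and walls round the work are solid. World frame = base frame: x ahead of the robot, y to its left, z up, the work surface at z = 0. Lengths are in m, angles in rad, forces in N, time in s.
With the tool pointing down it reaches from about 0.425 to 0.825 m from the base axis. Payload 3.6 kg.
Tool frame: the origin (TCP) lies on the centre line of the jaws, within the pads' length; the fingertips stand 25 mm ahead of it and the grasp point (between the pads) lies 6 mm ahead of it (env.nose_length is the distance from the TCP to the fingertips, in m); z points along the fingers, x is the direction in which the jaws open and shut, and the axes are right-handed (so a half turn about z gives the same grasp; the last joint's range is limited). The gripper opens to 93 mm and grips with 3 to 60 N. Pads are 15 mm wide; open, the fingers measure 128 mm over their backs; the gripper's body (75 mm by 188 mm) begins 65 mm behind the grasp point.
Start: joints at [-1.139, 0.615, -0.013, 1.423, 0.008, 1.103, -0.04], TCP at [0.288, 0.583, 0.244] pointing down, gripper open.
Joint ranges: [-3.12, 3.12], [-0.3, 2.06], [-1.34, 1.32], [0.26, 2.42], [-1.36, 4.5], [0.01, 1.98], [-2.84, 2.84]. Speed limits (rad/s): [2.79, 2.79, 3.14, 3.14, 3.14, 3.14, 3.14].

INTERFACE

Orientations are given as a rotation vector (axis times angle).
In Python, from station import status, viewer, order, env gives the robot as it stands.
- The arm moves only by the tool servo_tool, never from a script. Its argument "motion" is a list of rows, each an object of numbers: "ax", "ay", "az": the turn, a rotation vector about the tool's x, y, z in degrees; "dx", "dy", "dz": the shift along the tool's x, y, z in mm; "claw": the closure, from 0 (fully open) to 1 (shut). A call has 1 to 12 rows; each row is the pose to reach, as a shift and turn from the pose commanded when the call began, along the tool's axes at that moment; what a row does not reach only later rows make up. A row lasts 1/10 s, in which the tool goes at most 50 mm and 8.59 degrees, less where a joint would pass 70% of its speed; a pose out of reach is approached as far as the arm can. A call with a gripper value outside its range is refused whole. The fingers move at their own pace and stop on an object; "newtons" is the grip in N (left out, the last holds). Time passes only in rows, so rows that repeat a pose let the fingers close. It gives the time, the measured TCP pose, the force and the opening at its end, in the units of the state.
- status.state(): the state, without advancing time (a new reading comes with each control period).
- viewer.read_camera(name): name is "scene" or "side" or "wrist"; returns a dict with "frame" (400x640x3 uint8, blue, green, red), "z_map" (400x640 float32, m along the optical axis (not along the pixel's ray), 0 where there is no reading), "camera_matrix" (3x3 intrinsics, pixels), "eye" and "attitude" of the camera in the world; the wrist camera has in their place "mount" (4x4, takes a point from camera to tool coordinates, whose origin is the TCP and whose axes are the tool frame's). Camera axes: x right, y down, z forward; pixel columns grow to the right and rows downward; lengths in m; the calibration is good to about 2 mm. A picture is of the moment at which its call begins: read the wrist's pose just before it.
- order.finish_job(): hands the job in, once; it reports no verdict.
The state is a dict: "time": time; "joint_positions": joint angles; "qvel": joint speeds; "tau": joint torques, N m; "position": TCP position; "tool_rot": TCP orientation; "force": force on the tool from outside, world axes, zero at the start; "ft_torque": the same for the moment, N m; "opening": opening from 0.0 (shut) to 1.0 (fully open).
Only numpy, scipy, OpenCV 4.12 (cv2) and the standard library are available. Lean on these libraries where they do the work, as an engineer would, in place of code of your own. Each camera call takes 0.05 s, during which the arm holds its last target.

TASK

Two charging docks each hold a battery pack: one pack is latched down, the other was left popped up. Push the popped-up one down with its key so that it stays latched, with its pack in it. Press the key of the other dock to release its pack, lift that pack out, stand it upright in the empty cell of the rack without dropping it (it fits there only when held by its two narrow edges, so you will have to set it down and change your grip), and press the emptied dock's key again so that it too stays latched down; leave the rack's spare pack and the other things on the bench where they are.

Things in the scene. Friction and masses are not known exactly. Their poses are not given: they have to be found in the camera images.
- dock_a: dock A, which starts latched down with pack A in it: a fixed grey block, origin on the worktop below the slot's centre, 56 mm along its x, y from -36 to +74 mm, top face 74 mm up. At each y end of the slot a guide horn (20 mm along x, y 27.5 to 33.5 mm off centre) stands 26 mm above the top face, so a pack in it can be pinched only across its thickness, along the dock's x
- dock_a_mouth (a point): centre of dock A's vertical slot, in the plane of the dock's top face, axes as the dock. The slot is 23 mm along x and 55 mm along y. The carriage floor under the pack lies 38 mm below this point when popped up, 58 mm when latched
- dock_a_keytop (a point): centre of the top of dock A's key, an aluminium block 30 mm along x by 24 mm along y, 54 mm from the slot's centre towards the dock's +y; press here. Key and carriage floor are one part and move together. Its top stands 28 mm above the dock's top face when popped up, 8 mm when latched, 1 mm when fully pressed
- dock_a_key (a joint): how far dock A's key is pressed down (m): 0 popped up, about 0.0195 latched, 0.027 end stop. Push-push: each press past 25 mm (so press to the end stop) and let go alternates it between staying latched and rising by itself to 0 (in about half a second). Push needed: about 2 N at the top rising to 5 N at the end stop, plus damping 50 N per m/s; press at about 50 mm/s
- dock_b: dock B, which starts popped up with pack B in it; same make, size and axes as dock A
- dock_b_mouth (a point): as dock_a_mouth, of dock B
- dock_b_keytop (a point): as dock_a_keytop, of dock B
- dock_b_key (a joint): as dock_a_key, of dock B; starts at 0
- pack_a_mid (a point): centre of pack A: a white block with a grey band, 20 mm thick (its x), 52 mm wide (its y), 60 mm tall (its z, up), 100 to 150 g. Starts in dock A, axes as the dock, loose on the carriage floor with 1.5 mm play all round. Latched, its top stands only 2 mm above the dock's top face; popped up 22 mm, and only that can be gripped
- pack_b_mid (a point): centre of pack B, same shape and size, which starts in dock B and stays there
- pack_spare_mid (a point): centre of the spare pack, same shape and size, standing in the rack's other cell, 48 mm from the empty one towards the rack's -x; leave it there
- rack_free (a point): centre of the floor of the empty cell of the fixed aluminium rack, 4 mm up, axes as the rack. The cell is a 26 mm gap along x between two upright plates, each 4 mm thick, 32 mm wide along y, reaching 84 mm above its floor (24 mm above a pack's top). A pack stands in it with its thickness along x; 10 mm of its width sticks out at each y end, so it can be held there only across its width
- rack: the rack: two such cells on a base plate 100 mm along x by 64 mm along y, 4 mm thick; origin at the centre of the underside; cell centres at x = +24 mm (empty) and -24 mm (spare pack)
- jar_at (a point): foot centre of a small white-lidded specimen jar, 44 mm across, 56 mm tall, loose on the worktop; leave it
- counter_at (a point): foot centre of a hand tally counter, 48 by 65 by 30 mm, loose on the worktop; leave it
- dropper_at (a point): foot centre of a dropper bottle, 29 mm across, 84 mm tall, loose on the worktop behind the docks; leave it
- coverslips_at (a point): foot centre of a small box, 31 by 31 by 19 mm, loose on the worktop; leave it
Things that resemble listed ones, but are neither listed nor needed, are in the scene too. What is shaped like the part that bears pack_a_mid but green is not meant.

How it is judged:
By the outcome, as a careful person would: the job done as asked, in the order asked, and still so for the second after the job is handed in, with the robot touching nothing.
It also fails if it takes over 72 s, if anything falls off the work surface, if the arm or the gripper's body presses on something with over 40 N, if the wrist force passes 120 N, or if a joint passes its speed limit or range.

## Working session

There is one attempt and no reset: what is moved stays moved. The work goes in short steps, Python scripts to look and compute and a tool call to move; the robot and the scene stay as the last step left them, time stands still between calls to the robot, and variables do not carry over. Pictures are saved under pics/ and viewed, and the job is handed in when it is done.

Besides the shell and the picture viewer there is one more tool, called after ">>>" in YAML: its name, and indented under it one key for each argument. servo_tool: Moves the arm, as the interface text tells. Its arguments: {"type":"object","properties":{"motion":{"type":"array"},"newtons":{"type":"number"}},"required":["motion"]}

```bash
ls; mkdir -p pics
cat > h.py <<'E'
import numpy as np, cv2
from scipy.spatial.transform import Rotation as R
from station import status, viewer, order, env
E
python3 - <<'E'
from h import *
s=status.state(); print(s)
for n in ["scene","side","wrist"]:
    c=viewer.read_camera(n); cv2.imwrite(f"pics/{n}0.png",c["frame"]); np.savez(f"{n}0.npz",**c)
    print(n,c["camera_matrix"].tolist(),c.get("eye"),c.get("attitude"),c.get("mount"))
E
```

```text
pics
{'time': 0.0, 'joint_positions': array([-1.13846009,  0.61589978, -0.01263832,  1.42489951,  0.00810017,
        1.10338698, -0.04039738]), 'qvel': array([ 4.97724983e-04, -3.92902587e-04, -3.17635177e-05,  3.70683724e-05,
        1.06360445e-03,  2.94079539e-04, -1.71404558e-04]), 'tau': array([ 3.46715515e-04, -4.58939731e+01,  2.09175115e-01, -1.65745926e+01,
       -6.10177475e-02,  2.04622565e-02,  2.43371014e-04]), 'position': array([0.28754603, 0.58212548, 0.24249345]), 'tool_rot': array([ 2.66718604,  1.65745322, -0.00337231]), 'force': array([0.82202916, 0.96342584, 0.10455731]), 'ft_torque': array([ 0.01139494, -0.01936322,  0.01336575]), 'opening': 1.0014581882840614}
scene [[375.7417915257437, 0.0, 320.3527865565162], [0.0, 375.7417915257437, 196.55773207508778], [0.0, 0.0, 1.0]] [ 0.15449557 -0.40882802  0.7313992 ] [-2.27436479  0.92097489 -0.36799686] None
side [[439.4168055525682, 0.0, 320.1178399894701], [0.0, 439.4168055525682, 204.00645026233155], [0.0, 0.0, 1.0]] [0.60682617 0.68381669 0.63039333] [-0.12631526 -2.81852086  1.30989914] None
wrist [[307.7060155413959, 0.0, 318.97525002051015], [0.0, 307.7060155413959, 201.18411438589627], [0.0, 0.0, 1.0]] None None [[ 9.99999960e-01  1.35482072e-04  2.46657483e-04 -3.84485901e-04]
 [-1.91095267e-04  9.70335816e-01  2.41760971e-01 -6.65664052e-02]
 [-2.06586313e-04 -2.41761009e-01  9.70335804e-01 -1.41192710e-01]
 [ 0.00000000e+00  0.00000000e+00  0.00000000e+00  1.00000000e+00]]
```

View pics/scene0.png

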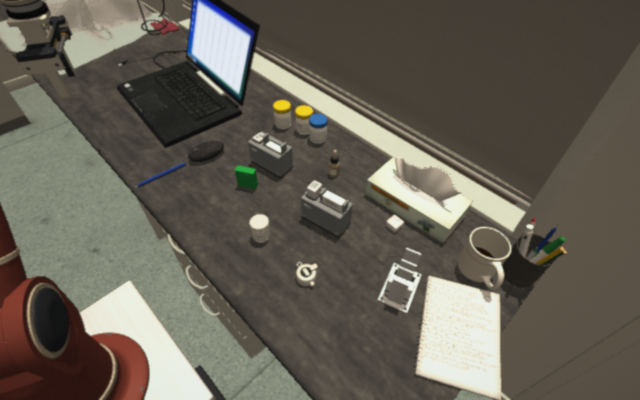

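View pics/side0.png

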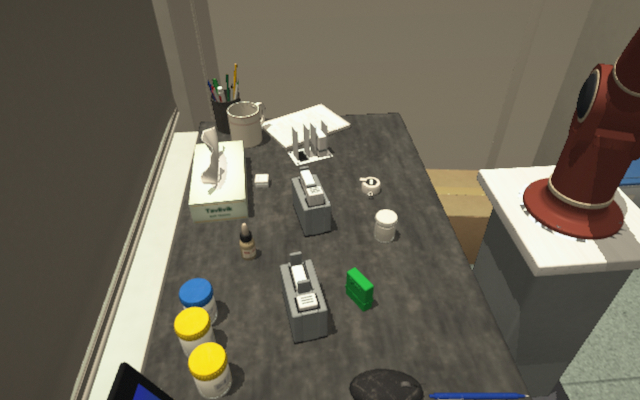

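View pics/wrist0.png

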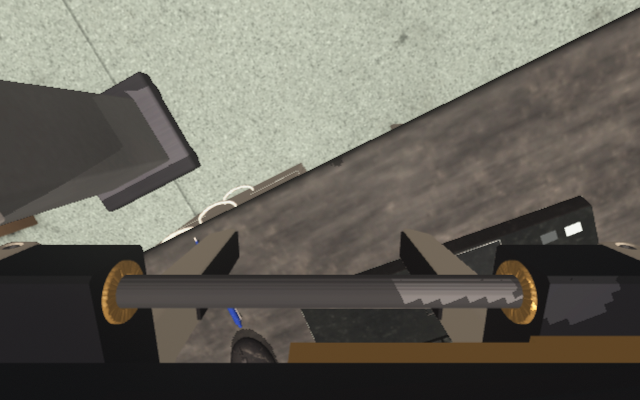

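Run:
```python
import cv2,numpy as np
a=cv2.imread("pics/scene0.png");b=cv2.imread("pics/side0.png")
r=lambda im,x,y,w,h,k:cv2.resize(im[y:y+h,x:x+w],None,fx=k,fy=k,interpolation=cv2.INTER_CUBIC)
cv2.imwrite("pics/c1.png",r(a,235,120,130,120,5)); cv2.imwrite("pics/c2.png",r(b,240,110,150,100,5)); cv2.imwrite("pics/c3.png",r(b,260,150,130,115,5));cv2.imwrite("pics/c4.png",r(b,260,240,130,110,5));cv2.imwrite("pics/c5.png",r(a,360,240,80,80,7))
```

```text
(no output)
```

View pics/c1.png

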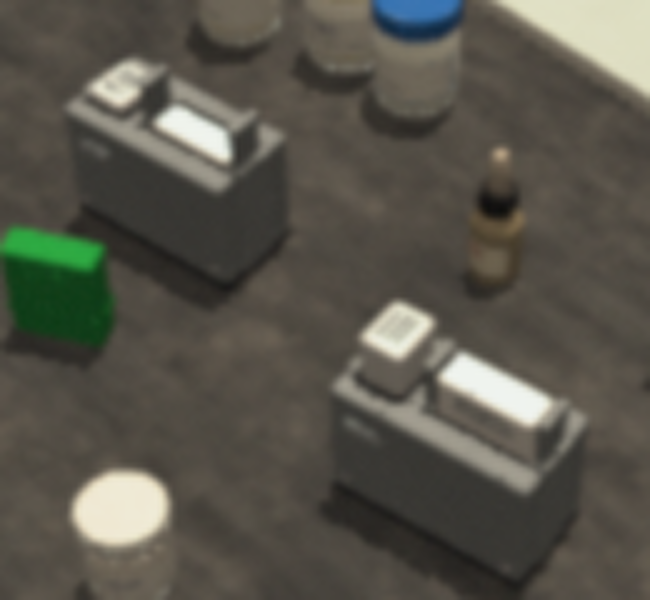

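View pics/c2.png

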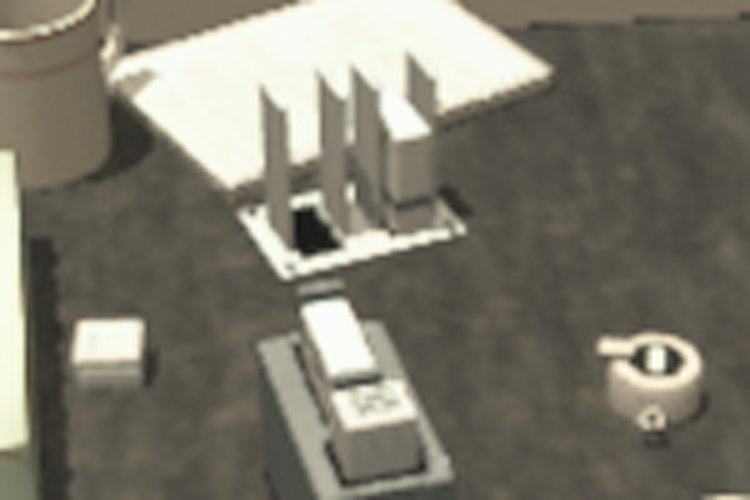

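View pics/c4.png

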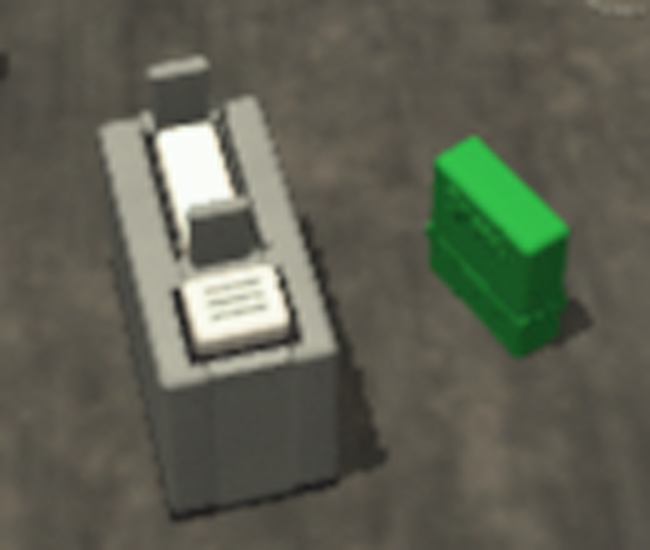

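View pics/c5.png

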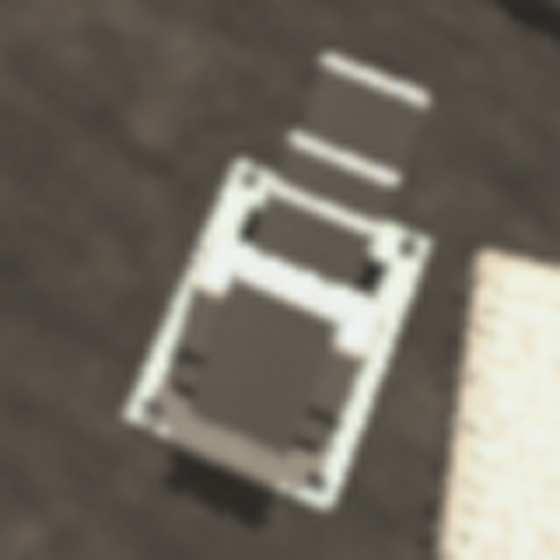

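View pics/c3.png

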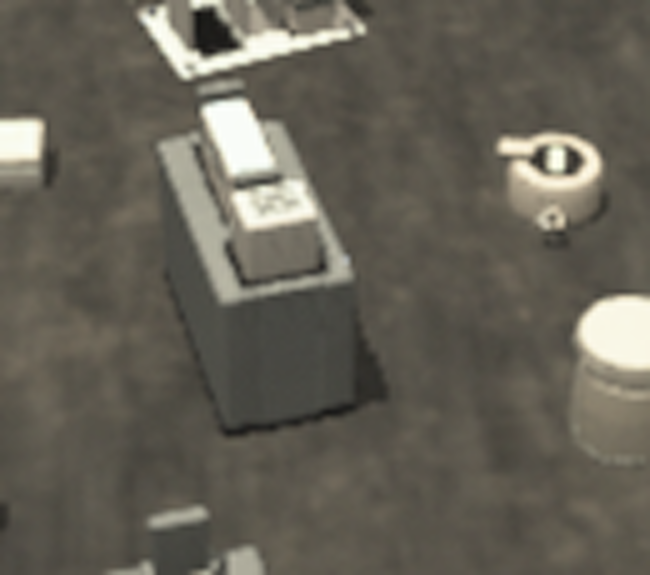

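```bash
cat >> h.py <<'E'
def cloud(c):
    z=c["z_map"]; K=c["camera_matrix"]; v,u=np.mgrid[0:z.shape[0],0:z.shape[1]]
    p=np.stack([(u-K[0,2])/K[0,0]*z,(v-K[1,2])/K[1,1]*z,z],-1)
    w=p@R.from_rotvec(c["attitude"]).as_matrix().T+c["eye"]
    w[z<=0]=np.nan
    return w
def ray(c,u,v,h):
    K=c["camera_matrix"]; d=R.from_rotvec(c["attitude"]).apply([(u-K[0,2])/K[0,0],(v-K[1,2])/K[1,1],1])
    return c["eye"]+d*(h-c["eye"][2])/d[2]
def proj(c,p):
    q=R.from_rotvec(c["attitude"]).inv().apply(np.atleast_2d(p)-c["eye"]); K=c["camera_matrix"]
    return np.c_[q[:,0]/q[:,2]*K[0,0]+K[0,2],q[:,1]/q[:,2]*K[1,1]+K[1,2]]
E
python3 - <<'E'
from h import *
S=dict(np.load("scene0.npz"));D=dict(np.load("side0.npz"))
for n,c in(("scene",S),("side",D)):
    w=cloud(c)
    print(n)
    uv={"scene":dict(dA=(270,170),dB=(327,225),bench=(350,270),keyA=(258,140),keyB=(315,187),packA=(272,145),packB=(335,200),jar=(260,222),green=(246,170),drop=(334,160),cov=(394,222),tally=(300,272)),
     "side":dict(bench=(400,300),keyA=(307,301),packA=(299,275),keyB=(315,192),packB=(307,177),jar=(385,218),spare=(325,135),tally=(362,186))}[n]
    for k,(u,v) in uv.items(): print(k,np.round(w[v,u],4))
    # dock top
    m=(abs(w[...,2]-0.074)<0.003)&(w[...,0]>0.4)&(w[...,0]<0.85)
    nn,l,st,ce=cv2.connectedComponentsWithStats(m.astype(np.uint8))
    for i in range(1,nn):
        if st[i,4]>60:
            p=w[l==i]; r=cv2.minAreaRect((p[:,:2]*1000).astype(np.float32)); print(i,st[i],p.mean(0).round(4),r)
E
```

```text
scene
dA [0.5749 0.1994 0.0111]
dB [ 0.5474 -0.0461  0.0241]
bench [ 0.509  -0.1573  0.0008]
keyA [0.5826 0.2492 0.0815]
keyB [0.5609 0.0091 0.1023]
packA [0.6003 0.2134 0.0761]
packB [ 0.5698 -0.0462  0.0962]
jar [0.4266 0.0481 0.0557]
green [0.5018 0.1985 0.0614]
drop [0.6886 0.0705 0.0625]
cov [ 0.6734 -0.1477  0.0178]
tally [ 0.4169 -0.095   0.0249]
1 [ 51   0  86  16 175] [0.6097 1.3776 0.0742] ((620.500244140625, 1368.3115234375), (53.054317474365234, 323.71417236328125), 71.50820922851562)
4 [187  46  59  49 123] [0.7065 0.6311 0.074 ] ((707.9032592773438, 648.372314453125), (385.07061767578125, 7.916893482208252), 85.40080261230469)
5 [274 100  17  10 108] [0.7391 0.3373 0.0724] ((740.8491821289062, 337.48175048828125), (47.605125427246094, 47.49127197265625), 50.306007385253906)
6 [295 105  18  11 120] [0.7699 0.2736 0.0723] ((769.7357177734375, 273.64605712890625), (48.68132781982422, 49.32725524902344), 33.35566329956055)
7 [309 114  19  11 117] [0.7711 0.2142 0.0724] ((771.7189331054688, 215.32969665527344), (50.08789825439453, 47.72019577026367), 82.4649887084961)
9 [248
[... 1359 characters left out ...]
9.468017578125, -14.69009780883789), (55.651607513427734, 111.84552764892578), 11.146167755126953)
21 [ 280  260   48   59 1374] [0.6001 0.2298 0.0739] ((599.4295654296875, 228.1300048828125), (55.73686218261719, 111.49029541015625), 9.221961975097656)
22 [179 279  33  25 567] [0.7706 0.2206 0.0724] ((770.5686645507812, 219.8501739501953), (49.60075759887695, 50.96158218383789), 87.05636596679688)
23 [175 307  35  30 688] [0.7685 0.2784 0.0724] ((768.4541625976562, 277.63934326171875), (49.59001541137695, 51.50699996948242), 62.503868103027344)
24 [189 343  37  34 838] [0.7386 0.3428 0.0724] ((738.5115356445312, 342.06915283203125), (49.424476623535156, 50.86631393432617), 6.125214576721191)
```

```bash
cat >> h.py <<'E'
def goal(p,yaw,tilt0=True):
    """print motion needed from current measured pose to TCP p, tool down, tool-x at yaw deg"""
    s=status.state(); M=R.from_rotvec(s["tool_rot"])
    d=M.inv().apply(np.array(p)-s["position"])*1000
    y=np.radians(yaw); T=R.from_matrix(np.array([[np.cos(y),np.sin(y),0],[np.sin(y),-np.cos(y),0],[0,0,-1]]))
    a=np.degrees((M.inv()*T).as_rotvec())
    x=M.as_matrix()[:,0]
    print("t",round(s["time"],2),"pos",s["position"].round(4),"yaw",round(np.degrees(np.arctan2(x[1],x[0])),2),"d",d.round(1),"a",a.round(2),"open",round(s["opening"],3),"F",s["force"].round(1))
def wcam(name):
    s=status.state(); c=viewer.read_camera("wrist")
    m=c["mount"]; M=R.from_rotvec(s["tool_rot"])
    c["eye"]=s["position"]+M.apply(m[:3,3]); c["attitude"]=(M*R.from_matrix(m[:3,:3])).as_rotvec()
    cv2.imwrite(f"pics/{name}.png",c["frame"]); np.savez(f"{name}.npz",**c); return c
E
python3 - <<'E'
from h import *
S=dict(np.load("scene0.npz"));D=dict(np.load("side0.npz"))
print("scene corners");[print(ray(S,u,v,.004).round(4)) for u,v in [(378.3,299.3),(394.3,263.6),(421.4,274.3),(407.9,312.1)]]
print("side corners");[print(ray(D,u,v,.004).round(4)) for u,v in [(287.6,152.4),(297.4,166),(333,156)]]
for c in(S,D):
    w=cloud(c); m=(w[...,2]>0.03)&(w[...,2]<.1)&(w[...,0]>.4)&(w[...,0]<.66)&(w[...,1]<-.17)&(w[...,1]>-.36)
    p=w[m]; print(len(p), p.min(0),p.max(0)); q=p[p[:,2]>.078]; print(np.round(q[np.argsort(q[:,0])][::max(1,len(q)//25)],3).tolist())
goal([0.52,0.17,0.25],10)
goal([0.55,0.10,0.25],10)
E
```

```text
scene corners
[ 0.4987 -0.2465  0.004 ]
[ 0.5909 -0.2162  0.004 ]
[ 0.6125 -0.2744  0.004 ]
[ 0.5206 -0.3065  0.004 ]
side corners
[ 0.6117 -0.2687  0.004 ]
[ 0.5895 -0.2059  0.004 ]
[ 0.4974 -0.2411  0.004 ]
982 [ 0.51139304 -0.29375279  0.03007874] [ 0.59939149 -0.23227586  0.08997844]
[[0.512, -0.259, 0.085], [0.514, -0.262, 0.082], [0.516, -0.265, 0.088], [0.517, -0.266, 0.087], [0.519, -0.277, 0.085], [0.521, -0.282, 0.089], [0.522, -0.283, 0.08], [0.541, -0.252, 0.079], [0.543, -0.255, 0.081], [0.545, -0.261, 0.078], [0.546, -0.258, 0.088], [0.548, -0.27, 0.083], [0.549, -0.272, 0.079], [0.552, -0.271, 0.087], [0.56, -0.243, 0.089], [0.561, -0.255, 0.086], [0.563, -0.255, 0.088], [0.564, -0.265, 0.084], [0.566, -0.268, 0.086], [0.567, -0.262, 0.088], [0.587, -0.235, 0.088], [0.589, -0.24, 0.08], [0.59, -0.245, 0.088], [0.592, -0.244, 0.088], [0.593, -0.251, 0.084], [0.595, -0.257, 0.085]]
643 [ 0.51121602 -0.29033548  0.03001765] [ 0.59783396 -0.22490368  0.09006201]
[[0.512, -0.254, 0.087], [0.514, -0.258, 0.087], [0.515, -0.251, 0.08], [0.516, -0.256, 0.089], [0.518, -0.265, 
[... 165 characters left out ...]
0.085], [0.548, -0.263, 0.086], [0.548, -0.258, 0.078], [0.55, -0.264, 0.083], [0.552, -0.272, 0.079], [0.557, -0.239, 0.079], [0.559, -0.24, 0.084], [0.561, -0.245, 0.084], [0.563, -0.254, 0.087], [0.564, -0.248, 0.079], [0.565, -0.256, 0.083], [0.567, -0.266, 0.083], [0.586, -0.229, 0.083], [0.588, -0.233, 0.087], [0.59, -0.242, 0.087], [0.591, -0.236, 0.08], [0.593, -0.244, 0.084], [0.595, -0.25, 0.085], [0.597, -0.258, 0.087]]
t 0.15 pos [0.2876 0.5823 0.2427] yaw 63.72 d [-266.8  390.9   -6.7] a [5.000e-02 1.000e-01 5.372e+01] open 1.002 F [-0.3  0.2 -0.5]
t 0.15 pos [0.2876 0.5823 0.2427] yaw 63.72 d [-316.3  448.8   -6.6] a [5.000e-02 1.000e-01 5.372e+01] open 1.002 F [-0.3  0.2 -0.5]
```

Run:
```python
from h import *
goal([0.59,0.15,0.26],9)
```

```text
t 0.15 pos [0.2876 0.5823 0.2427] yaw 63.72 d [-253.7  462.5  -16.7] a [ 0.06  0.1  54.72] open 1.002 F [-0.3  0.2 -0.5]
```

>>> servo_tool:
  motion:
    - {"dx": -254,"dy": 462,"dz": -17,"az": 54.7}
    - {"dx": -254,"dy": 462,"dz": -17,"az": 54.7}
    - {"dx": -254,"dy": 462,"dz": -17,"az": 54.7}
    - {"dx": -254,"dy": 462,"dz": -17,"az": 54.7}
    - {"dx": -254,"dy": 462,"dz": -17,"az": 54.7}
    - {"dx": -254,"dy": 462,"dz": -17,"az": 54.7}
    - {"dx": -254,"dy": 462,"dz": -17,"az": 54.7}
    - {"dx": -254,"dy": 462,"dz": -17,"az": 54.7}
    - {"dx": -254,"dy": 462,"dz": -17,"az": 54.7}
    - {"dx": -254,"dy": 462,"dz": -17,"az": 54.7}
    - {"dx": -254,"dy": 462,"dz": -17,"az": 54.7}
    - {"dx": -254,"dy": 462,"dz": -17,"az": 54.7}

```text
$.motion[0]: bad value
```

>>> servo_tool:
  motion:
    - {"dx": 0,"dy": 0,"dz": 0,"claw": 1}
    - {"dx": 0,"claw": 1}
    - {"dx": 0,"claw": 1}
  newtons: 20

```text
$.motion[0]: bad value
```

Run:
```python
from h import *
wcam("w1"); goal([0.57,-0.08,0.26],11)
```

```text
t 0.2 pos [0.2877 0.5824 0.2429] yaw 63.71 d [-468.9  546.5  -16.3] a [4.000e-02 8.000e-02 5.271e+01] open 0.999 F [0.  0.3 0.1]
```

View pics/w1.png

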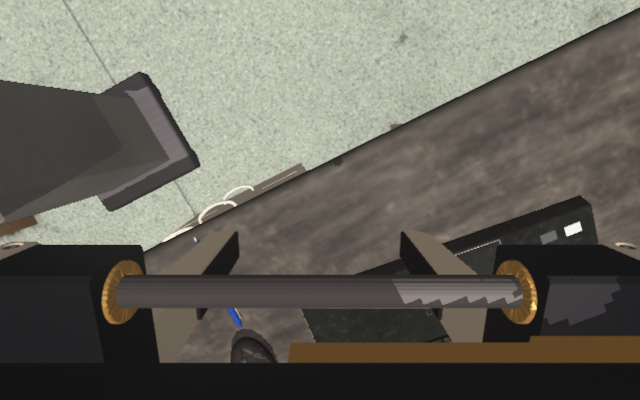

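The move was refused; I'll give every field in each row.

>>> servo_tool:
  motion:
    - {"dx": -254,"dy": 462,"dz": -17,"ax": 0,"ay": 0,"az": 54.7,"claw": 1}
    - {"dx": -254,"dy": 462,"dz": -17,"ax": 0,"ay": 0,"az": 54.7,"claw": 1}
    - {"dx": -254,"dy": 462,"dz": -17,"ax": 0,"ay": 0,"az": 54.7,"claw": 1}
    - {"dx": -254,"dy": 462,"dz": -17,"ax": 0,"ay": 0,"az": 54.7,"claw": 1}
    - {"dx": -254,"dy": 462,"dz": -17,"ax": 0,"ay": 0,"az": 54.7,"claw": 1}
    - {"dx": -254,"dy": 462,"dz": -17,"ax": 0,"ay": 0,"az": 54.7,"claw": 1}
    - {"dx": -254,"dy": 462,"dz": -17,"ax": 0,"ay": 0,"az": 54.7,"claw": 1}
    - {"dx": -254,"dy": 462,"dz": -17,"ax": 0,"ay": 0,"az": 54.7,"claw": 1}
    - {"dx": -254,"dy": 462,"dz": -17,"ax": 0,"ay": 0,"az": 54.7,"claw": 1}
    - {"dx": -254,"dy": 462,"dz": -17,"ax": 0,"ay": 0,"az": 54.7,"claw": 1}
    - {"dx": -254,"dy": 462,"dz": -17,"ax": 0,"ay": 0,"az": 54.7,"claw": 1}
    - {"dx": -254,"dy": 462,"dz": -17,"ax": 0,"ay": 0,"az": 54.7,"claw": 1}
  newtons: 20

```text
time: 1.4
position: [0.592, 0.1438, 0.2606]
tool_rot: [3.129, 0.231, 0.002]
force: [-0.2, -0.2, 0.8]
opening: 0.027
```

Run:
```python
from h import *
goal([0.59,0.15,0.26],9)
```

```text
t 1.4 pos [0.592  0.1438 0.2606] yaw 8.46 d [-1.1 -6.4  0.6] a [ 0.25 -0.07 -0.54] open 0.027 F [-0.2 -0.2  0.8]
```

>>> servo_tool:
  motion:
    - {"dx": 0,"dy": 0,"dz": 0,"ax": 0,"ay": 0,"az": 0,"claw": 1}
    - {"dx": 0,"dy": 0,"dz": 0,"ax": 0,"ay": 0,"az": 0,"claw": 1}
    - {"dx": 0,"dy": 0,"dz": 0,"ax": 0,"ay": 0,"az": 0,"claw": 1}

```text
time: 1.7
position: [0.5886, 0.1528, 0.2605]
tool_rot: [-3.13, -0.253, 0.001]
force: [0.3, -0.2, 0.7]
opening: 0.005
```

Run:
```python
from h import *
c=wcam("w2"); goal([0.575,-0.09,0.26],11)
w=cloud(c); m=(abs(w[...,2]-0.074)<0.004); m[260:]=0
nn,l,st,ce=cv2.connectedComponentsWithStats(m.astype(np.uint8))
for i in range(1,nn):
    if st[i,4]>100:
        p=w[l==i]; r=cv2.minAreaRect((p[:,:2]*1000).astype(np.float32)); print(st[i],p.mean(0).round(4),r)
```

```text
t 1.75 pos [0.5888 0.1525 0.2606] yaw 9.2 d [-52.4 237.1   0.4] a [-0.06  0.03 -1.8 ] open 0.007 F [0.3 0.2 0.5]
[ 476    0   55   55 2403] [0.7385 0.3382 0.0725] ((738.9532470703125, 337.11767578125), (51.69035720825195, 47.4992561340332), 9.116697311401367)
[ 315   64   55  111 4590] [0.5999 0.2239 0.0745] ((600.303955078125, 225.20262145996094), (55.179527282714844, 110.06114196777344), 9.082513809204102)
[ 487   73   52   54 2115] [0.7683 0.2744 0.0724] ((768.5986938476562, 274.3267517089844), (51.139251708984375, 50.863948822021484), 53.98296356201172)
[ 473  132   50   49 1862] [0.7702 0.2167 0.0724] ((770.5967407226562, 216.55923461914062), (50.81996154785156, 51.119773864746094), 42.38081359863281)
```

View pics/w2.png

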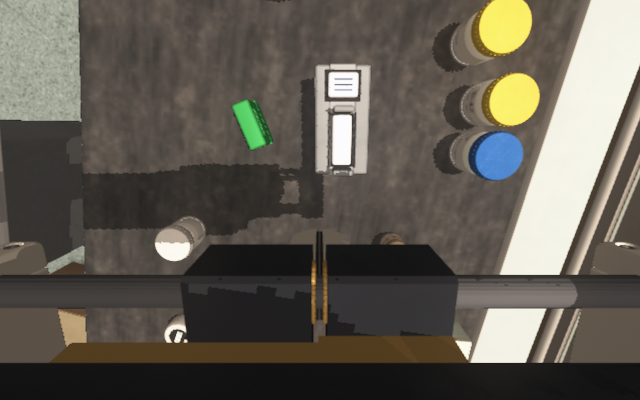

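>>> servo_tool:
  motion:
    - {"dx": -52,"dy": 237,"dz": 0,"ax": 0,"ay": 0,"az": -2,"claw": 1}
    - {"dx": -52,"dy": 237,"dz": 0,"ax": 0,"ay": 0,"az": -2,"claw": 1}
    - {"dx": -52,"dy": 237,"dz": 0,"ax": 0,"ay": 0,"az": -2,"claw": 1}
    - {"dx": -52,"dy": 237,"dz": 0,"ax": 0,"ay": 0,"az": -2,"claw": 1}
    - {"dx": -52,"dy": 237,"dz": 0,"ax": 0,"ay": 0,"az": -2,"claw": 1}
    - {"dx": -52,"dy": 237,"dz": 0,"ax": 0,"ay": 0,"az": -2,"claw": 1}
    - {"dx": -52,"dy": 237,"dz": 0,"ax": 0,"ay": 0,"az": -2,"claw": 1}
    - {"dx": -52,"dy": 237,"dz": 0,"ax": 0,"ay": 0,"az": -2,"claw": 1}

```text
time: 2.55
position: [0.5757, -0.089, 0.2605]
tool_rot: [-3.125, -0.307, -0.0]
force: [0.2, 0.7, 0.0]
opening: 0.004
```

```bash
cat >> h.py <<'E'
def tops(c,z,tol=0.004,rows=260,amin=100):
    w=cloud(c); m=(abs(w[...,2]-z)<tol); m[rows:]=0
    nn,l,st,ce=cv2.connectedComponentsWithStats(m.astype(np.uint8))
    for i in range(1,nn):
        if st[i,4]>amin:
            p=w[l==i]; r=cv2.minAreaRect((p[:,:2]*1000).astype(np.float32)); print(z,st[i],p.mean(0).round(4),np.round(r[0],1),np.round(r[1],1),round(r[2],1))
E
python3 - <<'E'
from h import *
c=wcam("w3"); goal([0.565,0.035,0.15],11)
tops(c,0.074);tops(c,.096,.003);tops(c,.102,.003)
E
```

```text
t 2.6 pos [ 0.5758 -0.0888  0.2605] yaw 11.27 d [  13.6 -123.3  110.7] a [-0.09 -0.01  0.27] open 0.006 F [ 0.2  0.1 -1. ]
0.074 [ 300   65   56  110 3472] [ 0.5694 -0.0179  0.0741] [570.  -19.3] [ 55.9 110. ] 11.1
0.074 [473 197  36  63 387] [ 0.7714 -0.09    0.0743] [771.3 -98. ] [79.6 10. ] 82.2
0.096 [ 318  115   20   53 1037] [ 0.5737 -0.0373  0.096 ] [574.1 -37.8] [19.  50.2] 11.2
0.096 [605 165  35  77 440] [ 0.8853 -0.0414  0.096 ] [885.1 -40.8] [82.4  4.5] 89.1
0.096 [484 202  49  58 320] [ 0.7758 -0.0911  0.0959] [775.2 -90.4] [75.9 11. ] 68.4
0.102 [312  69  33  28 885] [0.5632 0.0147 0.1019] [563.5  14.7] [29.7 23.5] 11.1
0.102 [318 106  21   7 108] [ 0.5677 -0.0083  0.0999] [568.2  -8.1] [18.9  5.4] 11.0
0.102 [612 179  28  63 445] [ 0.8857 -0.0493  0.1023] [887.  -46.5] [66.6  6.6] 89.8
0.102 [489 214  37  46 254] [ 0.7728 -0.0986  0.1018] [773.5 -95.9] [58.2  7.8] 70.6
```

View pics/w3.png

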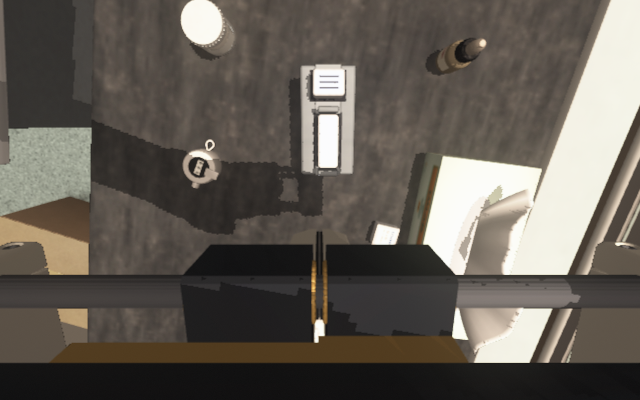

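Run:
```python
from h import *
goal([0.5633,0.0150,0.135],11.1)
```

```text
t 2.6 pos [ 0.5758 -0.0888  0.2605] yaw 11.27 d [   8.1 -104.   125.7] a [-0.09 -0.01  0.17] open 0.006 F [ 0.2  0.1 -1. ]
```

>>> servo_tool:
  motion:
    - {"dx": 8,"dy": -104,"dz": 70,"ax": 0,"ay": 0,"az": 0,"claw": 1}
    - {"dx": 8,"dy": -104,"dz": 70,"ax": 0,"ay": 0,"az": 0,"claw": 1}
    - {"dx": 8,"dy": -104,"dz": 70,"ax": 0,"ay": 0,"az": 0,"claw": 1}
    - {"dx": 8,"dy": -104,"dz": 100,"ax": 0,"ay": 0,"az": 0,"claw": 1}
    - {"dx": 8,"dy": -104,"dz": 125,"ax": 0,"ay": 0,"az": 0,"claw": 1}
    - {"dx": 8,"dy": -104,"dz": 125,"ax": 0,"ay": 0,"az": 0,"claw": 1}
    - {"dx": 8,"dy": -104,"dz": 125,"ax": 0,"ay": 0,"az": 0,"claw": 1}

```text
time: 3.3
position: [0.5635, 0.0132, 0.1358]
tool_rot: [-3.126, -0.305, 0.0]
force: [0.7, 0.3, 0.2]
opening: 0.006
```

Run:
```python
from h import *
goal([0.5633,0.0150,0.099],11.1)
```

```text
t 3.3 pos [0.5635 0.0132 0.1358] yaw 11.15 d [ 0.1 -1.8 36.8] a [-0.02  0.01  0.05] open 0.006 F [0.7 0.3 0.2]
```

>>> servo_tool:
  motion:
    - {"dx": 0,"dy": -1.5,"dz": 7,"ax": 0,"ay": 0,"az": 0,"claw": 1}
    - {"dx": 0,"dy": -1.5,"dz": 12,"ax": 0,"ay": 0,"az": 0,"claw": 1}
    - {"dx": 0,"dy": -1.5,"dz": 17,"ax": 0,"ay": 0,"az": 0,"claw": 1}
    - {"dx": 0,"dy": -1.5,"dz": 22,"ax": 0,"ay": 0,"az": 0,"claw": 1}
    - {"dx": 0,"dy": -1.5,"dz": 27,"ax": 0,"ay": 0,"az": 0,"claw": 1}
    - {"dx": 0,"dy": -1.5,"dz": 32,"ax": 0,"ay": 0,"az": 0,"claw": 1}
    - {"dx": 0,"dy": -1.5,"dz": 36,"ax": 0,"ay": 0,"az": 0,"claw": 1}
    - {"dx": 0,"dy": -1.5,"dz": 37.5,"ax": 0,"ay": 0,"az": 0,"claw": 1}
    - {"dx": 0,"dy": -1.5,"dz": 37.5,"ax": 0,"ay": 0,"az": 0,"claw": 1}
    - {"dx": 0,"dy": -1.5,"dz": 37.5,"ax": 0,"ay": 0,"az": 0,"claw": 1}

```text
time: 4.3
position: [0.5643, 0.0139, 0.1003]
tool_rot: [-3.126, -0.302, -0.005]
force: [-1.2, 1.4, 12.6]
opening: 0.003
```

Run:
```python
from h import *
goal([0.5633,0.0150,0.099],11.1)
```

```text
t 4.3 pos [0.5643 0.0139 0.1003] yaw 11.03 d [-0.8 -1.2  1.3] a [-0.05 -0.2  -0.07] open 0.003 F [-1.2  1.4 12.6]
```

>>> servo_tool:
  motion:
    - {"dx": 0,"dy": 0,"dz": -20,"ax": 0,"ay": 0,"az": 0,"claw": 1}
    - {"dx": 0,"dy": 0,"dz": -60,"ax": 0,"ay": 0,"az": 0,"claw": 1}
    - {"dx": 0,"dy": 0,"dz": -80,"ax": 0,"ay": 0,"az": 0,"claw": 1}
    - {"dx": 0,"dy": 0,"dz": -80,"ax": 0,"ay": 0,"az": 0,"claw": 1}

```text
time: 4.7
position: [0.5648, 0.0127, 0.1808]
tool_rot: [3.126, 0.301, 0.009]
force: [0.5, 0.4, 0.4]
opening: 0.001
```

Run:
```python
from h import *
for n in["side"]:
    c=viewer.read_camera(n); cv2.imwrite(f"pics/{n}1.png",cv2.resize(c["frame"][100:360,180:420],None,fx=2.3,fy=2.3))
goal([0.5948,0.2597,0.115],9.1)
```

```text
t 4.75 pos [0.5634 0.0129 0.1788] yaw 10.99 d [  77.7 -236.3   63.8] a [ 0.03 -0.11  1.89] open 0.008 F [-1.  -0.2 -0.7]
```

View pics/side1.png

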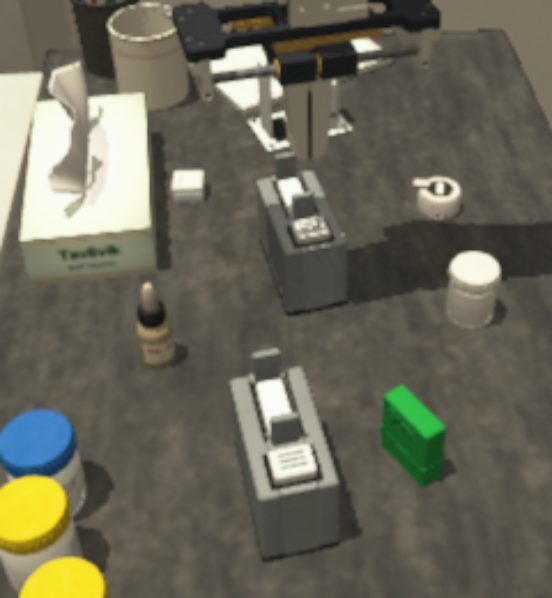

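Dock B (crop ~(305,230)) is now latched, its pack flush. Next: key A.

>>> servo_tool:
  motion:
    - {"dx": 78,"dy": -236,"dz": 0,"ax": 0,"ay": 0,"az": 2,"claw": 1}
    - {"dx": 78,"dy": -236,"dz": 0,"ax": 0,"ay": 0,"az": 2,"claw": 1}
    - {"dx": 78,"dy": -236,"dz": 0,"ax": 0,"ay": 0,"az": 2,"claw": 1}
    - {"dx": 78,"dy": -236,"dz": 0,"ax": 0,"ay": 0,"az": 2,"claw": 1}
    - {"dx": 78,"dy": -236,"dz": 0,"ax": 0,"ay": 0,"az": 2,"claw": 1}
    - {"dx": 78,"dy": -236,"dz": 30,"ax": 0,"ay": 0,"az": 2,"claw": 1}
    - {"dx": 78,"dy": -236,"dz": 60,"ax": 0,"ay": 0,"az": 2,"claw": 1}
    - {"dx": 78,"dy": -236,"dz": 60,"ax": 0,"ay": 0,"az": 2,"claw": 1}
    - {"dx": 78,"dy": -236,"dz": 60,"ax": 0,"ay": 0,"az": 2,"claw": 1}

```text
time: 5.65
position: [0.5938, 0.259, 0.1167]
tool_rot: [3.13, 0.246, -0.005]
force: [0.7, 0.6, -0.3]
opening: 0.002
```

Run:
```python
from h import *
goal([0.5948,0.2597,0.099],9.1)
```

```text
t 5.65 pos [0.5938 0.259  0.1167] yaw 8.97 d [ 1.2 -0.6 17.6] a [ 0.08  0.19 -0.13] open 0.002 F [ 0.7  0.6 -0.3]
```

>>> servo_tool:
  motion:
    - {"dx": 1,"dy": 0,"dz": 5,"ax": 0,"ay": 0,"az": 0,"claw": 1}
    - {"dx": 1,"dy": 0,"dz": 9,"ax": 0,"ay": 0,"az": 0,"claw": 1}
    - {"dx": 1,"dy": 0,"dz": 14,"ax": 0,"ay": 0,"az": 0,"claw": 1}
    - {"dx": 1,"dy": 0,"dz": 18,"ax": 0,"ay": 0,"az": 0,"claw": 1}
    - {"dx": 1,"dy": 0,"dz": 18.5,"ax": 0,"ay": 0,"az": 0,"claw": 1}
    - {"dx": 1,"dy": 0,"dz": 18.5,"ax": 0,"ay": 0,"az": 0,"claw": 1}

```text
time: 6.25
position: [0.5965, 0.26, 0.1005]
tool_rot: [-3.132, -0.246, -0.004]
force: [0.6, -0.8, 3.9]
opening: 0.002
```

Run:
```python
from h import *
goal([0.603,0.14,0.21],9.1)
```

```text
t 6.25 pos [0.5965 0.26   0.1005] yaw 9.0 d [ -12.   119.5 -109.5] a [-0.01 -0.14 -0.1 ] open 0.002 F [ 0.6 -0.8  3.9]
```

>>> servo_tool:
  motion:
    - {"dx": 0,"dy": 0,"dz": 1.5,"ax": 0,"ay": 0,"az": 0,"claw": 1}
    - {"dx": 0,"dy": 0,"dz": 1.5,"ax": 0,"ay": 0,"az": 0,"claw": 1}

```text
time: 6.45
position: [0.5965, 0.26, 0.1003]
tool_rot: [-3.131, -0.246, -0.004]
force: [-1.1, -0.9, 11.3]
opening: 0.006
```

>>> servo_tool:
  motion:
    - {"dx": 0,"dy": 0,"dz": -10,"ax": 0,"ay": 0,"az": 0,"claw": 1}
    - {"dx": 0,"dy": 0,"dz": -40,"ax": 0,"ay": 0,"az": 0,"claw": 1}
    - {"dx": 0,"dy": 0,"dz": -80,"ax": 0,"ay": 0,"az": 0,"claw": 1}
    - {"dx": -12,"dy": 60,"dz": -111,"ax": 0,"ay": 0,"az": 0,"claw": 0.5}
    - {"dx": -12,"dy": 120,"dz": -111,"ax": 0,"ay": 0,"az": 0,"claw": 0.5}
    - {"dx": -12,"dy": 120,"dz": -111,"ax": 0,"ay": 0,"az": 0,"claw": 0.5}
    - {"dx": -12,"dy": 120,"dz": -111,"ax": 0,"ay": 0,"az": 0,"claw": 0.5}
    - {"dx": -12,"dy": 120,"dz": -111,"ax": 0,"ay": 0,"az": 0,"claw": 0.5}

```text
time: 7.25
position: [0.602, 0.1399, 0.2089]
tool_rot: [-3.131, -0.245, 0.002]
force: [-0.2, 0.5, 0.3]
opening: 0.388
```

Run:
```python
from h import *
c=wcam("w4"); goal([0.6033,0.2064,0.14],9.1)
tops(c,0.074);tops(c,.096,.003);tops(c,.102,.003)
```

```text
t 7.3 pos [0.6017 0.1415 0.2086] yaw 9.12 d [ 11.9 -63.7  68.7] a [-0.11  0.09  0.02] open 0.428 F [ 0.   0.9 -0.5]
0.074 [498   0  58  21 827] [0.741  0.3214 0.0723] [741.9 320.4] [45.2 14.4] 8.8
0.074 [ 299   32   68  135 4865] [0.5992 0.2254 0.0741] [599.8 225.5] [ 56.  110.1] 9.1
0.074 [ 507   42   64   66 3146] [0.7683 0.2745 0.0725] [768.6 274. ] [51.4 51.1] 35.1
0.074 [ 490  115   60   59 2704] [0.7701 0.2168 0.0724] [770.4 216.5] [50.9 50.9] 44.0
0.096 [ 321   92   26   66 1609] [0.6026 0.2071 0.0959] [602.8 206.7] [19.8 51. ] 9.1
0.102 [ 315   34   40   36 1356] [0.5944 0.2594 0.102 ] [594.6 259.6] [29.4 24.2] 8.8
0.102 [322  81  25   9 158] [0.598  0.2363 0.1001] [598.1 236.3] [18.4  5.9] 9.1
0.102 [322 161  24   7 138] [0.6078 0.1763 0.1   ] [607.9 176.5] [18.8  5. ] 9.0
```

View pics/w4.png

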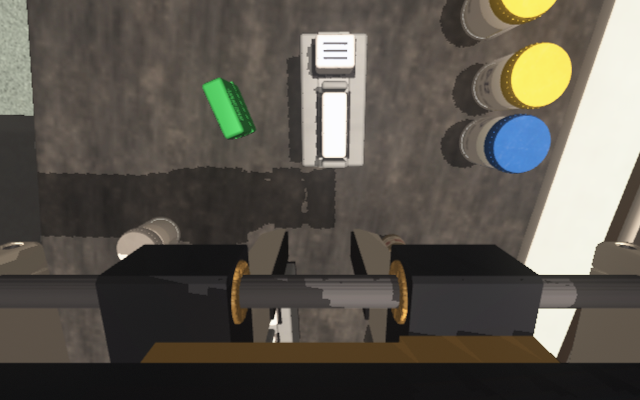

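>>> servo_tool:
  motion:
    - {"dx": 11.5,"dy": -64,"dz": 20,"ax": 0,"ay": 0,"az": 0,"claw": 0.5}
    - {"dx": 11.5,"dy": -64,"dz": 40,"ax": 0,"ay": 0,"az": 0,"claw": 0.5}
    - {"dx": 11.5,"dy": -64,"dz": 69,"ax": 0,"ay": 0,"az": 0,"claw": 0.5}
    - {"dx": 11.5,"dy": -64,"dz": 69,"ax": 0,"ay": 0,"az": 0,"claw": 0.5}
    - {"dx": 11.5,"dy": -64,"dz": 69,"ax": 0,"ay": 0,"az": 0,"claw": 0.5}
    - {"dx": 11.5,"dy": -64,"dz": 69,"ax": 0,"ay": 0,"az": 0,"claw": 0.5}

```text
time: 7.9
position: [0.6048, 0.2048, 0.1416]
tool_rot: [-3.132, -0.247, -0.004]
force: [0.7, -0.2, 0.1]
opening: 0.494
```

Run:
```python
from h import *
goal([0.6028,0.2068,0.102],9.1)
```

```text
t 7.9 pos [0.6048 0.2048 0.1416] yaw 9.01 d [-1.8 -2.3 39.6] a [-0.01 -0.15 -0.09] open 0.494 F [ 0.7 -0.2  0.1]
```

>>> servo_tool:
  motion:
    - {"dx": -1.8,"dy": -2,"dz": 15,"ax": 0,"ay": 0,"az": 0,"claw": 0.5}
    - {"dx": -1.8,"dy": -2,"dz": 30,"ax": 0,"ay": 0,"az": 0,"claw": 0.5}
    - {"dx": -1.8,"dy": -2,"dz": 39,"ax": 0,"ay": 0,"az": 0,"claw": 0.5}
    - {"dx": -1.8,"dy": -2,"dz": 39,"ax": 0,"ay": 0,"az": 0,"claw": 0.5}
    - {"dx": -1.8,"dy": -2,"dz": 39,"ax": 0,"ay": 0,"az": 0,"claw": 0.5}

```text
time: 8.4
position: [0.602, 0.2061, 0.1013]
tool_rot: [3.132, 0.246, 0.0]
force: [0.1, 0.0, -0.7]
opening: 0.499
```

Run:
```python
from h import *
goal([0.6028,0.2068,0.102],9.1)
```

```text
t 8.4 pos [0.602  0.2061 0.1013] yaw 9.0 d [ 0.9 -0.6 -0.7] a [ 0.01 -0.01 -0.1 ] open 0.499 F [ 0.1  0.  -0.7]
```

Close, at moderate pace.

>>> servo_tool:
  motion:
    - {"dx": 0.9,"dy": -0.5,"dz": -0.5,"ax": 0,"ay": 0,"az": 0,"claw": 0.7}
    - {"dx": 0.9,"dy": -0.5,"dz": -0.5,"ax": 0,"ay": 0,"az": 0,"claw": 1}
    - {"dx": 0.9,"dy": -0.5,"dz": -0.5,"ax": 0,"ay": 0,"az": 0,"claw": 1}
    - {"dx": 0.9,"dy": -0.5,"dz": -0.5,"ax": 0,"ay": 0,"az": 0,"claw": 1}
    - {"dx": 0.9,"dy": -0.5,"dz": -0.5,"ax": 0,"ay": 0,"az": 0,"claw": 1}
  newtons: 25

```text
time: 8.9
position: [0.6026, 0.207, 0.1018]
tool_rot: [-3.132, -0.247, -0.0]
force: [-1.5, 0.1, 0.4]
opening: 0.21
```

>>> servo_tool:
  motion:
    - {"dx": 0,"dy": 0,"dz": -10,"ax": 0,"ay": 0,"az": 0,"claw": 1}
    - {"dx": 0,"dy": 0,"dz": -25,"ax": 0,"ay": 0,"az": 0,"claw": 1}
    - {"dx": 0,"dy": 0,"dz": -45,"ax": 0,"ay": 0,"az": 0,"claw": 1}
    - {"dx": 0,"dy": 0,"dz": -70,"ax": 0,"ay": 0,"az": 0,"claw": 1}
    - {"dx": 0,"dy": 0,"dz": -90,"ax": 0,"ay": 0,"az": 0,"claw": 1}
    - {"dx": 0,"dy": 0,"dz": -90,"ax": 0,"ay": 0,"az": 0,"claw": 1}

```text
time: 9.5
position: [0.6045, 0.2073, 0.1961]
tool_rot: [-3.13, -0.246, -0.012]
force: [0.0, 0.0, -1.3]
opening: 0.209
```

Run:
```python
from h import *
c=viewer.read_camera("side"); cv2.imwrite("pics/side2.png",cv2.resize(c["frame"][60:360,180:460],None,fx=2,fy=2))
goal([0.5,-0.05,0.102],9.1)
```

```text
t 9.55 pos [0.6032 0.2071 0.1938] yaw 9.01 d [-142.6  237.8   91.2] a [-0.04 -0.2  -0.09] open 0.213 F [-0.  -0.  -0.4]
```

View pics/side2.png

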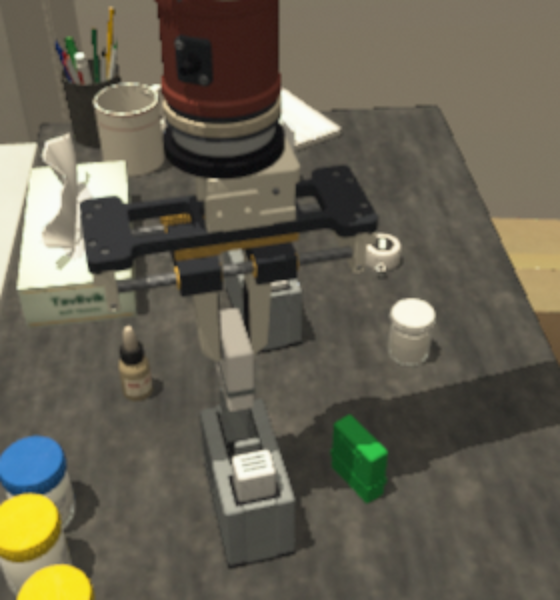

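Run:
```python
from h import *
goal([0.56,0.103,0.14],90)
```

```text
t 9.55 pos [0.6032 0.2071 0.1938] yaw 9.01 d [-59.2  96.1  53.6] a [  0.11  -0.2  -80.99] open 0.213 F [-0.  -0.  -0.4]
```

>>> servo_tool:
  motion:
    - {"dx": -15,"dy": 24,"dz": 0,"ax": 0,"ay": 0,"az": -8,"claw": 1}
    - {"dx": -30,"dy": 48,"dz": 0,"ax": 0,"ay": 0,"az": -16,"claw": 1}
    - {"dx": -45,"dy": 72,"dz": 0,"ax": 0,"ay": 0,"az": -24,"claw": 1}
    - {"dx": -59,"dy": 96,"dz": 0,"ax": 0,"ay": 0,"az": -32,"claw": 1}
    - {"dx": -59,"dy": 96,"dz": 0,"ax": 0,"ay": 0,"az": -40,"claw": 1}
    - {"dx": -59,"dy": 96,"dz": 10,"ax": 0,"ay": 0,"az": -48,"claw": 1}
    - {"dx": -59,"dy": 96,"dz": 20,"ax": 0,"ay": 0,"az": -56,"claw": 1}
    - {"dx": -59,"dy": 96,"dz": 30,"ax": 0,"ay": 0,"az": -64,"claw": 1}
    - {"dx": -59,"dy": 96,"dz": 40,"ax": 0,"ay": 0,"az": -72,"claw": 1}
    - {"dx": -59,"dy": 96,"dz": 54,"ax": 0,"ay": 0,"az": -81,"claw": 1}
    - {"dx": -59,"dy": 96,"dz": 54,"ax": 0,"ay": 0,"az": -81,"claw": 1}
    - {"dx": -59,"dy": 96,"dz": 54,"ax": 0,"ay": 0,"az": -81,"claw": 1}

```text
time: 10.75
position: [0.5586, 0.1026, 0.137]
tool_rot: [-2.224, -2.217, 0.003]
force: [0.5, -0.7, -0.5]
opening: 0.215
```

Run:
```python
from h import *
goal([0.56,0.103,0.067],90)
```

```text
t 10.75 pos [0.5586 0.1026 0.137 ] yaw 89.83 d [ 0.4  1.5 70. ] a [-0.13  0.02 -0.17] open 0.215 F [ 0.5 -0.7 -0.5]
```

>>> servo_tool:
  motion:
    - {"dx": 0,"dy": 0,"dz": 20,"ax": 0,"ay": 0,"az": 0,"claw": 1}
    - {"dx": 0,"dy": 0,"dz": 40,"ax": 0,"ay": 0,"az": 0,"claw": 1}
    - {"dx": 0,"dy": 0,"dz": 55,"ax": 0,"ay": 0,"az": 0,"claw": 1}
    - {"dx": 0,"dy": 0,"dz": 63,"ax": 0,"ay": 0,"az": 0,"claw": 1}
    - {"dx": 0,"dy": 0,"dz": 68,"ax": 0,"ay": 0,"az": 0,"claw": 1}
    - {"dx": 0,"dy": 0,"dz": 68,"ax": 0,"ay": 0,"az": 0,"claw": 1}
    - {"dx": 0,"dy": 0,"dz": 68,"ax": 0,"ay": 0,"az": 0,"claw": 1}

```text
time: 11.45
position: [0.5598, 0.1031, 0.0703]
tool_rot: [2.221, 2.221, 0.002]
force: [-0.5, 0.2, -1.3]
opening: 0.216
```

>>> servo_tool:
  motion:
    - {"dx": 0,"dy": 0,"dz": 1,"ax": 0,"ay": 0,"az": 0,"claw": 1}
    - {"dx": 0,"dy": 0,"dz": 2,"ax": 0,"ay": 0,"az": 0,"claw": 1}
    - {"dx": 0,"dy": 0,"dz": 2,"ax": 0,"ay": 0,"az": 0,"claw": 1}

```text
time: 11.75
position: [0.5593, 0.1029, 0.0678]
tool_rot: [2.221, 2.221, 0.0]
force: [0.7, -0.9, -0.7]
opening: 0.216
```

>>> servo_tool:
  motion:
    - {"dx": 0,"dy": 0,"dz": 1,"ax": 0,"ay": 0,"az": 0,"claw": 1}
    - {"dx": 0,"dy": 0,"dz": 1.8,"ax": 0,"ay": 0,"az": 0,"claw": 1}
    - {"dx": 0,"dy": 0,"dz": 1.8,"ax": 0,"ay": 0,"az": 0,"claw": 1}

```text
time: 12.05
position: [0.5593, 0.1029, 0.0658]
tool_rot: [-2.221, -2.222, 0.0]
force: [0.4, -0.1, -1.7]
opening: 0.215
```

>>> servo_tool:
  motion:
    - {"dx": 0,"dy": 0,"dz": 0.8,"ax": 0,"ay": 0,"az": 0,"claw": 1}
    - {"dx": 0,"dy": 0,"dz": 0.8,"ax": 0,"ay": 0,"az": 0,"claw": 1}
    - {"dx": 0,"dy": 0,"dz": 0.8,"ax": 0,"ay": 0,"az": 0,"claw": 1}

```text
time: 12.35
position: [0.5593, 0.103, 0.0657]
tool_rot: [2.221, 2.222, 0.0]
force: [-2.2, -0.7, 4.9]
opening: 0.212
```

Contact. Release and rise.

>>> servo_tool:
  motion:
    - {"dx": 0,"dy": 0,"dz": 0,"ax": 0,"ay": 0,"az": 0,"claw": 0.7}
    - {"dx": 0,"dy": 0,"dz": 0,"ax": 0,"ay": 0,"az": 0,"claw": 0.6}
    - {"dx": 0,"dy": 0,"dz": 0,"ax": 0,"ay": 0,"az": 0,"claw": 0.6}
    - {"dx": 0,"dy": 0,"dz": -15,"ax": 0,"ay": 0,"az": 0,"claw": 0.6}
    - {"dx": 0,"dy": 0,"dz": -40,"ax": 0,"ay": 0,"az": 0,"claw": 0.5}
    - {"dx": 0,"dy": 0,"dz": -80,"ax": 0,"ay": 0,"az": 0,"claw": 0.2}
    - {"dx": 0,"dy": 0,"dz": -120,"ax": 0,"ay": 0,"az": 0,"claw": 0.2}
    - {"dx": 0,"dy": 0,"dz": -130,"ax": 0,"ay": 0,"az": 0,"claw": 0.2}
    - {"dx": 0,"dy": 0,"dz": -130,"ax": 0,"ay": 0,"az": 0,"claw": 0.2}

```text
time: 13.25
position: [0.5603, 0.1031, 0.1966]
tool_rot: [2.22, 2.22, 0.005]
force: [-0.4, -1.1, 0.0]
opening: 0.77
```

Run:
```python
from h import *
goal([0.56,0.02,0.2],0)
c=wcam("w5"); tops(c,0.06,.004,400)
c=viewer.read_camera("side"); cv2.imwrite("pics/side3.png",cv2.resize(c["frame"][60:360,180:460],None,fx=2,fy=2))
```

```text
t 13.25 pos [0.5603 0.1031 0.1966] yaw 90.01 d [-83.1  -0.3  -3.4] a [ 0.14 -0.21 90.01] open 0.77 F [-0.4 -1.1  0. ]
0.06 [ 233   13   51   56 1616] [0.4264 0.052  0.0568] [426.4  52.4] [41.2 41.3] 14.6
0.06 [ 404  111   61   47 1341] [0.5024 0.2047 0.0599] [502.8 205.5] [20.4 52.4] 30.1
0.06 [233 169  20  58 150] [0.558  0.034  0.0599] [559.6  34. ] [55.2  5.2] 15.5
0.06 [ 308  169   22   54 1147] [0.5579 0.1027 0.0599] [558.7 102.4] [50.6 19.8] 0.4
0.06 [386 202 117  27 364] [0.5732 0.2194 0.06  ] [573.3 219.6] [  7.7 108.9] 12.9
0.06 [427 232  31  23 157] [0.6089 0.2259 0.06  ] [609.3 226.1] [15.4 32.2] 43.2
0.06 [286 317  22  19 215] [0.6944 0.08   0.0605] [697.2  79.8] [21.7 17.9] 81.4
```

View pics/side3.png

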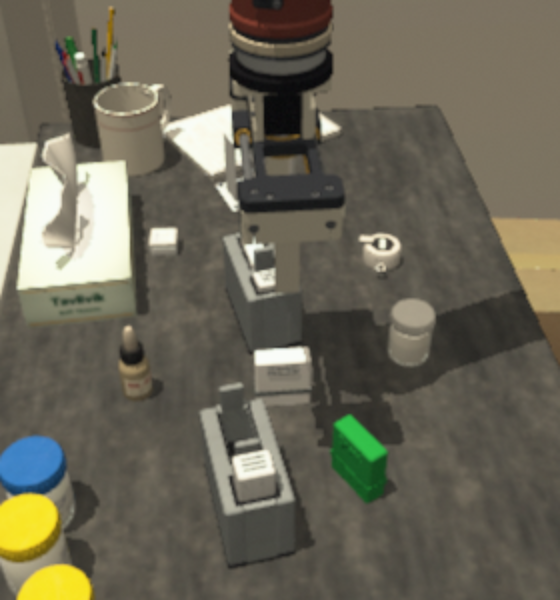

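View pics/w5.png

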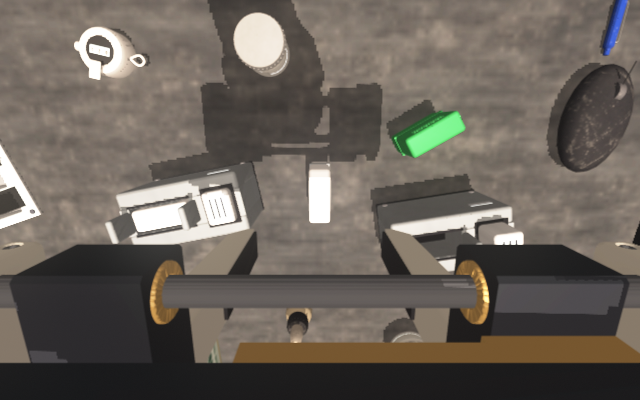

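>>> servo_tool:
  motion:
    - {"dx": 0,"dy": -1.5,"dz": 0,"ax": 0,"ay": 0,"az": 8.5,"claw": 0.2}
    - {"dx": 0,"dy": -1.5,"dz": 0,"ax": 0,"ay": 0,"az": 17,"claw": 0.2}
    - {"dx": 0,"dy": -1.5,"dz": 0,"ax": 0,"ay": 0,"az": 25.5,"claw": 0.2}
    - {"dx": 0,"dy": -1.5,"dz": 0,"ax": 0,"ay": 0,"az": 34,"claw": 0.2}
    - {"dx": 0,"dy": -1.5,"dz": 0,"ax": 0,"ay": 0,"az": 42.5,"claw": 0.2}
    - {"dx": 0,"dy": -1.5,"dz": 0,"ax": 0,"ay": 0,"az": 51,"claw": 0.2}
    - {"dx": 0,"dy": -1.5,"dz": 10,"ax": 0,"ay": 0,"az": 59.5,"claw": 0.2}
    - {"dx": 0,"dy": -1.5,"dz": 20,"ax": 0,"ay": 0,"az": 68,"claw": 0.2}
    - {"dx": 0,"dy": -1.5,"dz": 40,"ax": 0,"ay": 0,"az": 76.5,"claw": 0.2}
    - {"dx": 0,"dy": -1.5,"dz": 60,"ax": 0,"ay": 0,"az": 85,"claw": 0.2}
    - {"dx": 0,"dy": -1.5,"dz": 80,"ax": 0,"ay": 0,"az": 89.7,"claw": 0.2}
    - {"dx": 0,"dy": -1.5,"dz": 80,"ax": 0,"ay": 0,"az": 89.7,"claw": 0.2}

```text
time: 14.55
position: [0.5542, 0.1026, 0.1104]
tool_rot: [3.139, 0.009, -0.016]
force: [-0.1, 0.4, -0.1]
opening: 0.8
```

>>> servo_tool:
  motion:
    - {"dx": 0,"dy": 0,"dz": 0,"ax": 0,"ay": 0,"az": 0,"claw": 0.2}
    - {"dx": 0,"dy": 0,"dz": 0,"ax": 0,"ay": 0,"az": 0,"claw": 0.2}

```text
time: 14.75
position: [0.5581, 0.1027, 0.1153]
tool_rot: [3.141, 0.01, 0.001]
force: [0.4, -0.4, 0.6]
opening: 0.798
```

Run:
```python
from h import *
goal([0.5587,0.1027,0.048],0.4)
```

```text
t 14.75 pos [0.5581 0.1027 0.1153] yaw 0.37 d [ 0.5  0.  67.3] a [ 0.01 -0.03 -0.03] open 0.798 F [ 0.4 -0.4  0.6]
```

>>> servo_tool:
  motion:
    - {"dx": 0.5,"dy": 0,"dz": 15,"ax": 0,"ay": 0,"az": 0,"claw": 0.2}
    - {"dx": 0.5,"dy": 0,"dz": 30,"ax": 0,"ay": 0,"az": 0,"claw": 0.2}
    - {"dx": 0.5,"dy": 0,"dz": 45,"ax": 0,"ay": 0,"az": 0,"claw": 0.2}
    - {"dx": 0.5,"dy": 0,"dz": 60,"ax": 0,"ay": 0,"az": 0,"claw": 0.2}
    - {"dx": 0.5,"dy": 0,"dz": 67,"ax": 0,"ay": 0,"az": 0,"claw": 0.2}
    - {"dx": 0.5,"dy": 0,"dz": 67,"ax": 0,"ay": 0,"az": 0,"claw": 0.2}
    - {"dx": 0.5,"dy": 0,"dz": 67,"ax": 0,"ay": 0,"az": 0,"claw": 0.35}
    - {"dx": 0.5,"dy": 0,"dz": 67,"ax": 0,"ay": 0,"az": 0,"claw": 0.4}
    - {"dx": 0.5,"dy": 0,"dz": 67,"ax": 0,"ay": 0,"az": 0,"claw": 1}
    - {"dx": 0.5,"dy": 0,"dz": 67,"ax": 0,"ay": 0,"az": 0,"claw": 1}
    - {"dx": 0.5,"dy": 0,"dz": 67,"ax": 0,"ay": 0,"az": 0,"claw": 1}
  newtons: 20

```text
time: 15.85
position: [0.5589, 0.103, 0.0487]
tool_rot: [-3.141, -0.009, -0.002]
force: [-0.1, -0.5, 2.4]
opening: 0.558
```

Run:
```python
from h import *
goal([0.5587,0.1027,0.048],0.4)
c=viewer.read_camera("side"); cv2.imwrite("pics/side4.png",cv2.resize(c["frame"][160:300,220:400],None,fx=4,fy=4))
```

```text
t 15.85 pos [0.5589 0.103  0.0487] yaw 0.32 d [-0.2  0.3  0.7] a [-0.02 -0.08 -0.08] open 0.558 F [-0.1 -0.5  2.4]
```

View pics/side4.png

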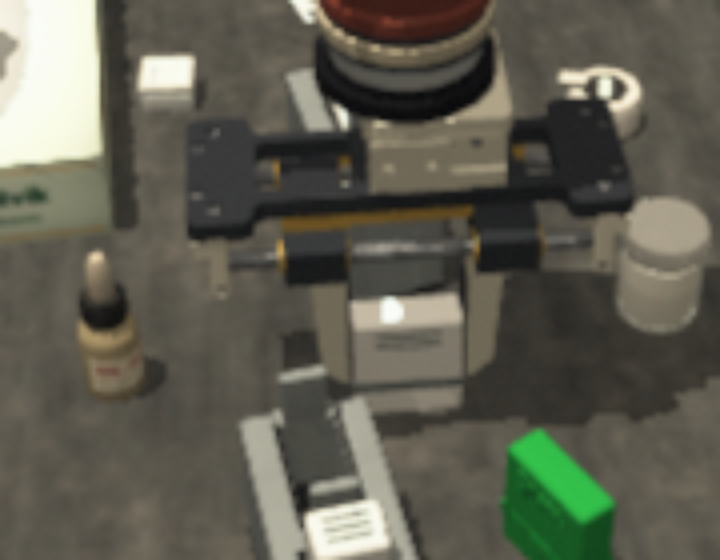

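Run:
```python
from h import *
goal([0.452,-0.295,0.24],-70.5)
```

```text
t 15.9 pos [0.5589 0.103  0.0487] yaw 0.31 d [-108.8  397.3 -191.5] a [-6.000e-02 -6.000e-02  7.081e+01] open 0.558 F [0.3 0.1 3.3]
```

>>> servo_tool:
  motion:
    - {"dx": 0,"dy": 0,"dz": -8,"ax": 0,"ay": 0,"az": 0,"claw": 1}
    - {"dx": 0,"dy": 0,"dz": -25,"ax": 0,"ay": 0,"az": 0,"claw": 1}
    - {"dx": 0,"dy": 0,"dz": -50,"ax": 0,"ay": 0,"az": 0,"claw": 1}
    - {"dx": 0,"dy": 0,"dz": -80,"ax": 0,"ay": 0,"az": 0,"claw": 1}
    - {"dx": 0,"dy": 0,"dz": -115,"ax": 0,"ay": 0,"az": 0,"claw": 1}
    - {"dx": 0,"dy": 0,"dz": -150,"ax": 0,"ay": 0,"az": 0,"claw": 1}
    - {"dx": 0,"dy": 0,"dz": -180,"ax": 0,"ay": 0,"az": 0,"claw": 1}

```text
time: 16.6
position: [0.5579, 0.1027, 0.2299]
tool_rot: [3.142, 0.008, 0.0]
force: [0.4, 0.8, -0.9]
opening: 0.558
```

>>> servo_tool:
  motion:
    - {"dx": -10,"dy": 37,"dz": -10,"ax": 0,"ay": 0,"az": 7,"claw": 1}
    - {"dx": -20,"dy": 74,"dz": -10,"ax": 0,"ay": 0,"az": 14,"claw": 1}
    - {"dx": -30,"dy": 111,"dz": -10,"ax": 0,"ay": 0,"az": 21,"claw": 1}
    - {"dx": -40,"dy": 148,"dz": -10,"ax": 0,"ay": 0,"az": 28,"claw": 1}
    - {"dx": -50,"dy": 185,"dz": -10,"ax": 0,"ay": 0,"az": 35,"claw": 1}
    - {"dx": -60,"dy": 222,"dz": -10,"ax": 0,"ay": 0,"az": 42,"claw": 1}
    - {"dx": -70,"dy": 259,"dz": -10,"ax": 0,"ay": 0,"az": 49,"claw": 1}
    - {"dx": -80,"dy": 296,"dz": -10,"ax": 0,"ay": 0,"az": 56,"claw": 1}
    - {"dx": -90,"dy": 333,"dz": -10,"ax": 0,"ay": 0,"az": 63,"claw": 1}
    - {"dx": -100,"dy": 370,"dz": -10,"ax": 0,"ay": 0,"az": 70.8,"claw": 1}
    - {"dx": -108,"dy": 397,"dz": -10,"ax": 0,"ay": 0,"az": 70.8,"claw": 1}
    - {"dx": -108,"dy": 397,"dz": -10,"ax": 0,"ay": 0,"az": 70.8,"claw": 1}

```text
time: 17.8
position: [0.4493, -0.2994, 0.2386]
tool_rot: [2.555, -1.821, 0.001]
force: [0.1, -0.4, -2.0]
opening: 0.556
```

>>> servo_tool:
  motion:
    - {"dx": 0,"dy": 0,"dz": 0,"ax": 0,"ay": 0,"az": 0,"claw": 1}
    - {"dx": 0,"dy": 0,"dz": 0,"ax": 0,"ay": 0,"az": 0,"claw": 1}

```text
time: 18.0
position: [0.4529, -0.2929, 0.2377]
tool_rot: [-2.567, 1.809, 0.002]
force: [-0.5, 0.4, -0.6]
opening: 0.56
```

Run:
```python
from h import *
c=wcam("w6"); goal([0.578,-0.25,0.2],-70.5)
tops(c,.0875,.0025,400,15); tops(c,.064,.003,400,50)
w=cloud(c); 
m=(abs(w[...,2]-.004)<.003)&(w[...,0]>.48)&(w[...,0]<.64)&(w[...,1]<-.19)&(w[...,1]>-.33)
m=((c["frame"].min(2)>150)&m)
p=w[m];print(len(p),cv2.minAreaRect((p[:,:2]*1000).astype(np.float32)))
```

```text
t 18.05 pos [ 0.4531 -0.2928  0.2378] yaw -70.32 d [   1.8 -132.    37.8] a [-0.02  0.1   0.18] open 0.557 F [ 0.1  0.5 -1.5]
0.0875 [304  25  37   7 202] [ 0.5916 -0.2459  0.0879] [ 592. -246.] [ 4.4 30.9] 17.3
0.0875 [304  63  36   6 184] [ 0.5635 -0.2556  0.0879] [ 563.8 -255.6] [ 4.3 30.9] 18.0
0.0875 [304  85  35   6 173] [ 0.5466 -0.2612  0.088 ] [ 546.5 -261.3] [ 4.1 30.5] 19.3
0.0875 [303 120  35   5 147] [ 0.5185 -0.2714  0.0879] [ 517.9 -270.6] [ 3.6 31.3] 19.6
0.064 [ 58   0  80  13 172] [ 0.5497 -0.0533  0.064 ] [546.8 -44.1] [ 9.4 72.2] 19.0
0.064 [305  36  34   4  62] [ 0.59   -0.2455  0.0639] [ 590.2 -246.2] [ 1.2 30.9] 17.7
0.064 [ 295   96   53   22 1082] [ 0.5325 -0.2661  0.0639] [ 532.5 -266.4] [20.  51.1] 19.0
1746 ((569.3711547851562, -275.5352783203125), (115.14335632324219, 103.5414810180664), 18.458471298217773)
```

View pics/w6.png

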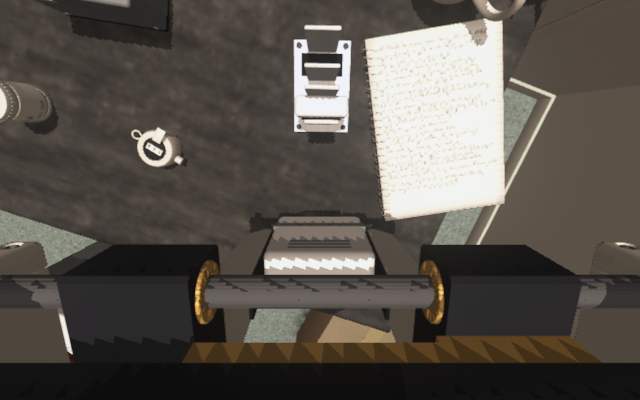

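Run:
```python
from h import *
c=dict(np.load("w6.npz"))
z=c["z_map"];K=c["camera_matrix"];v,u=np.mgrid[0:400,0:640]
p=np.stack([(u-K[0,2])/K[0,0]*z,(v-K[1,2])/K[1,1]*z,z],-1)@c["mount"][:3,:3].T+c["mount"][:3,3]
m=(z>0)&(abs(p[...,2]+.0115)<.004)&(abs(p[...,0])<.024)&(abs(p[...,1])<.03)
q=p[m];print(len(q),q.min(0),q.max(0),np.median(q,0))
A=np.c_[q[:,:2],np.ones(len(q))];print(np.linalg.lstsq(A,q[:,2],rcond=None)[0])
goal([0.5778,-0.2508,0.20],-71.3)
```

```text
2606 [-0.02399946 -0.01128051 -0.01327563] [ 0.02393713  0.00158916 -0.00751015] [-0.00015388 -0.00545418 -0.01117631]
[ 0.00060517 -0.16398017 -0.01181197]
t 18.05 pos [ 0.4531 -0.2928  0.2378] yaw -70.32 d [   2.5 -131.5   37.8] a [-0.02  0.1   0.98] open 0.557 F [ 0.1  0.5 -1.5]
```

Run:
```python
from h import *
c=dict(np.load("w6.npz"))
z=c["z_map"];K=c["camera_matrix"];v,u=np.mgrid[0:400,0:640]
p=np.stack([(u-K[0,2])/K[0,0]*z,(v-K[1,2])/K[1,1]*z,z],-1)@c["mount"][:3,:3].T+c["mount"][:3,3]
for r in range(205,278,3): print(r,(p[r,300]*1000).round(1),(p[r,340]*1000).round(1),z[r,320].round(4))
cv2.imwrite("pics/w6c.png",cv2.resize(c["frame"][190:300,220:420],None,fx=4,fy=4))
```

```text
205 [-23.9  32.9 237. ] [ 27.   32.9 237.2] 0.3923
208 [-24.   37.1 237.9] [ 27.   36.8 236.8] 0.3932
211 [-24.   40.8 236.9] [ 27.1  41.  237.7] 0.3935
214 [-24.2  45.5 239.5] [ 27.1  44.5 236.2] 0.3951
217 [-11.7  -9.9  44.3] [ 13.4 -10.2  43.4] 0.1931
220 [-11.3  -9.9  38.1] [ 13.1 -10.   37.8] 0.1866
223 [-10.9 -10.   31.9] [ 12.7 -10.   31.8] 0.1812
226 [-10.5 -10.2  25.8] [ 12.3 -10.   26.4] 0.1756
229 [-10.2 -10.1  20.7] [12.  -9.8 21.7] 0.1723
232 [-10.  -10.   16.2] [11.7 -9.8 16.7] 0.1667
235 [ -9.7 -10.   11.6] [ 11.3 -10.   11.6] 0.1625
238 [-9.5 -9.8  7.7] [ 11.  -10.1   6.9] 0.1575
241 [ -9.1 -10.5   1.7] [ 10.7 -10.3   2.3] 0.1519
244 [ -8.9 -10.   -1. ] [ 10.5 -10.1  -1.3] 0.1493
247 [ -8.6 -10.7  -6.6] [ 10.2 -10.2  -5.3] 0.1461
250 [ -8.5 -10.   -8.5] [10.  -9.9 -8.1] 0.1426
253 [ -8.4  -9.3 -10.1] [  9.9  -9.4 -10.4] 0.142
256 [ -8.4  -7.8 -10.2] [  9.9  -7.8 -10.3] 0.1416
259 [ -8.3  -7.  -11.8] [  9.9  -6.7 -10.9] 0.141
262 [ -8.3  -6.  -12.8] [  9.9  -5.1 -10.9] 0.1404
265 [ -8.5  -3.4 -10.5] [  9.9  -4.1 -11.9] 0.1416
268 [ -8.4  -2.5 -11.7] [  9.9  -2.9 -12.4] 0.1408
271 [ -8.5  -0.4 -10.4] [ 10.   -0.7 -11. ] 0.1421
274 [ -8.5   0.6 -11.5] [ 10.    0.4 -11.7] 0.1427
277 [ -4.3 -30.2 -72.6] [  5.3 -31.4 -75. ] 0.0745
```

View pics/w6c.png

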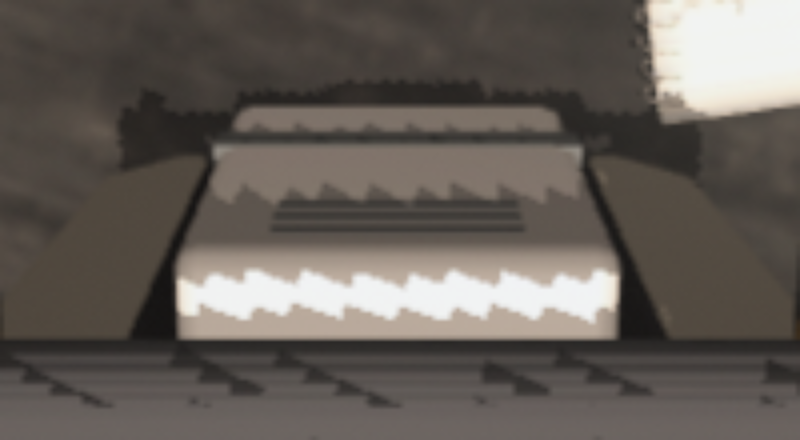

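The front face is flat at tool y = −10.0 mm, so the pack hangs plumb and centred. Over the cell.

>>> servo_tool:
  motion:
    - {"dx": 0.5,"dy": -30,"dz": 5,"ax": 0,"ay": 0,"az": 1,"claw": 1}
    - {"dx": 1,"dy": -60,"dz": 15,"ax": 0,"ay": 0,"az": 1,"claw": 1}
    - {"dx": 2,"dy": -95,"dz": 25,"ax": 0,"ay": 0,"az": 1,"claw": 1}
    - {"dx": 2.5,"dy": -120,"dz": 38,"ax": 0,"ay": 0,"az": 1,"claw": 1}
    - {"dx": 2.5,"dy": -131.5,"dz": 48,"ax": 0,"ay": 0,"az": 1,"claw": 1}
    - {"dx": 2.5,"dy": -131.5,"dz": 58,"ax": 0,"ay": 0,"az": 1,"claw": 1}
    - {"dx": 2.5,"dy": -131.5,"dz": 68,"ax": 0,"ay": 0,"az": 1,"claw": 1}
    - {"dx": 2.5,"dy": -131.5,"dz": 73,"ax": 0,"ay": 0,"az": 1,"claw": 1}
    - {"dx": 2.5,"dy": -131.5,"dz": 73,"ax": 0,"ay": 0,"az": 1,"claw": 1}
    - {"dx": 2.5,"dy": -131.5,"dz": 73,"ax": 0,"ay": 0,"az": 1,"claw": 1}

```text
time: 19.05
position: [0.5767, -0.254, 0.1656]
tool_rot: [2.548, -1.837, 0.001]
force: [0.1, -0.2, -0.5]
opening: 0.559
```

Run:
```python
from h import *
goal([0.5778,-0.2508,0.0535],-71.3)
```

```text
t 19.05 pos [ 0.5767 -0.254   0.1656] yaw -71.58 d [ -2.7  -2.  112.1] a [-0.02 -0.03 -0.28] open 0.559 F [ 0.1 -0.2 -0.5]
```

>>> servo_tool:
  motion:
    - {"dx": 0,"dy": 0,"dz": 0,"ax": 0,"ay": 0,"az": 0,"claw": 1}
    - {"dx": 0,"dy": 0,"dz": 0,"ax": 0,"ay": 0,"az": 0,"claw": 1}
    - {"dx": 0,"dy": 0,"dz": 0,"ax": 0,"ay": 0,"az": 0,"claw": 1}

```text
time: 19.35
position: [0.5774, -0.2533, 0.1655]
tool_rot: [-2.55, 1.835, -0.001]
force: [-0.1, 0.4, -1.1]
opening: 0.562
```

Run:
```python
from h import *
goal([0.5778,-0.2508,0.0535],-71.3)
```

```text
t 19.35 pos [ 0.5774 -0.2533  0.1655] yaw -71.49 d [ -2.3  -1.1 112. ] a [-0.03 -0.03 -0.19] open 0.562 F [-0.1  0.4 -1.1]
```

>>> servo_tool:
  motion:
    - {"dx": -2.3,"dy": -1.1,"dz": 0,"ax": 0,"ay": 0,"az": 0,"claw": 1}
    - {"dx": -2.3,"dy": -1.1,"dz": 8,"ax": 0,"ay": 0,"az": 0,"claw": 1}
    - {"dx": -2.3,"dy": -1.1,"dz": 20,"ax": 0,"ay": 0,"az": 0,"claw": 1}
    - {"dx": -2.3,"dy": -1.1,"dz": 25,"ax": 0,"ay": 0,"az": 0,"claw": 1}
    - {"dx": -2.3,"dy": -1.1,"dz": 25,"ax": 0,"ay": 0,"az": 0,"claw": 1}

```text
time: 19.85
position: [0.5767, -0.25, 0.1383]
tool_rot: [2.549, -1.835, -0.005]
force: [0.9, -0.4, -1.7]
opening: 0.558
```

Run:
```python
from h import *
goal([0.5778,-0.2508,0.0535],-71.3)
c=wcam("w7")
tops(c,.0875,.0025,400,15)
z=c["z_map"];K=c["camera_matrix"];v,u=np.mgrid[0:400,0:640]
p=np.stack([(u-K[0,2])/K[0,0]*z,(v-K[1,2])/K[1,1]*z,z],-1)@c["mount"][:3,:3].T+c["mount"][:3,3]
for r in range(200,260,4): print(r,(p[r,320]*1000).round(1))
cv2.imwrite("pics/w7c.png",cv2.resize(c["frame"][130:300,200:440],None,fx=3,fy=3))
```

```text
t 19.85 pos [ 0.5767 -0.25    0.1383] yaw -71.49 d [ 1.3 -1.  84.8] a [ 0.14  0.13 -0.19] open 0.558 F [ 0.9 -0.4 -1.7]
0.0875 [481   0  51 127 539] [ 0.7001 -0.3152  0.0876] [ 701.4 -320.2] [71.4 22.2] 36.5
0.0875 [553   0  77 122 989] [ 0.7269 -0.3757  0.0875] [ 721.2 -372.7] [67.7 23.8] 3.7
0.0875 [ 34 117  14  34 234] [ 0.5807 -0.0701  0.0875] [580.5 -70.1] [19.9  4.5] 15.3
0.0875 [564 117  34  40 742] [ 0.6844 -0.3847  0.0871] [ 683.2 -385.8] [24.4 16. ] 45.7
0.0875 [296 201  50   7 327] [ 0.5928 -0.2458  0.0877] [ 592.6 -245.9] [ 4.1 31.7] 18.3
0.0875 [299 309  45   5 222] [ 0.519  -0.2709  0.0878] [ 519.2 -271. ] [ 4.4 31.3] 19.5
200 [  1.  -18.2  55.3]
204 [  0.9 -16.8  50.3]
208 [  1.2   8.5 133.1]
212 [  1.2  11.6 130.7]
216 [  1.2  11.5 117.6]
220 [ 0.9 -9.7 38.7]
224 [  0.9 -10.2  29.3]
228 [  0.9 -10.2  22.3]
232 [  0.8 -10.4  15. ]
236 [  0.8 -10.1   9.8]
240 [  0.8 -10.2   3.8]
244 [  0.8 -10.2  -1.5]
248 [  0.8 -10.2  -6.5]
252 [  0.8  -9.7 -10. ]
256 [  0.8  -8.  -10.7]
```

View pics/w7c.png

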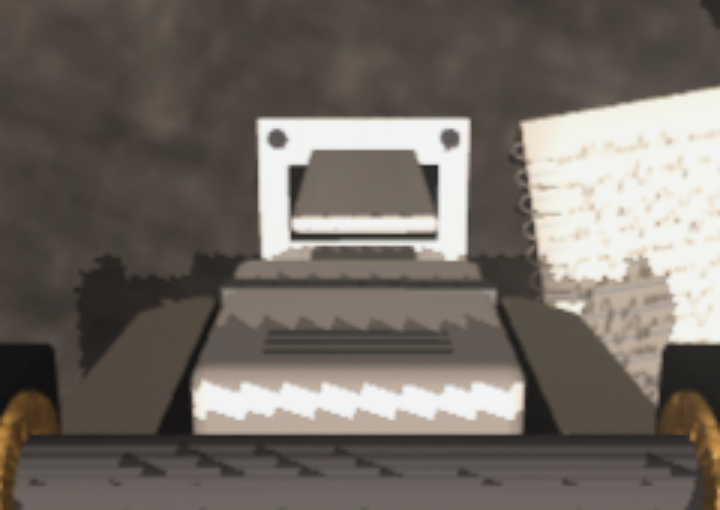

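>>> servo_tool:
  motion:
    - {"dx": 0.5,"dy": -1.2,"dz": 0,"ax": 0,"ay": 0,"az": 0,"claw": 1}
    - {"dx": 0.5,"dy": -1.2,"dz": 0,"ax": 0,"ay": 0,"az": 0,"claw": 1}
    - {"dx": 0.5,"dy": -1.2,"dz": 0,"ax": 0,"ay": 0,"az": 0,"claw": 1}

```text
time: 20.2
position: [0.5791, -0.2509, 0.1404]
tool_rot: [-2.55, 1.835, -0.001]
force: [0.3, -0.2, -1.8]
opening: 0.562
```

Run:
```python
from h import *
goal([0.5783,-0.2508,0.0535],-71.3)
```

```text
t 20.2 pos [ 0.5791 -0.2509  0.1404] yaw -71.48 d [-0.4  0.8 86.9] a [-0.03 -0.03 -0.18] open 0.562 F [ 0.3 -0.2 -1.8]
```

>>> servo_tool:
  motion:
    - {"dx": 0,"dy": 0.6,"dz": 4,"ax": 0,"ay": 0,"az": 0,"claw": 1}
    - {"dx": 0,"dy": 0.6,"dz": 12,"ax": 0,"ay": 0,"az": 0,"claw": 1}
    - {"dx": 0,"dy": 0.6,"dz": 20,"ax": 0,"ay": 0,"az": 0,"claw": 1}
    - {"dx": 0,"dy": 0.6,"dz": 28,"ax": 0,"ay": 0,"az": 0,"claw": 1}
    - {"dx": 0,"dy": 0.6,"dz": 38,"ax": 0,"ay": 0,"az": 0,"claw": 1}
    - {"dx": 0,"dy": 0.6,"dz": 48,"ax": 0,"ay": 0,"az": 0,"claw": 1}
    - {"dx": 0,"dy": 0.6,"dz": 58,"ax": 0,"ay": 0,"az": 0,"claw": 1}
    - {"dx": 0,"dy": 0.6,"dz": 68,"ax": 0,"ay": 0,"az": 0,"claw": 1}
    - {"dx": 0,"dy": 0.6,"dz": 76,"ax": 0,"ay": 0,"az": 0,"claw": 1}
    - {"dx": 0,"dy": 0.6,"dz": 82,"ax": 0,"ay": 0,"az": 0,"claw": 1}
    - {"dx": 0,"dy": 0.6,"dz": 82,"ax": 0,"ay": 0,"az": 0,"claw": 1}
    - {"dx": 0,"dy": 0.6,"dz": 82,"ax": 0,"ay": 0,"az": 0,"claw": 1}

```text
time: 21.4
position: [0.5784, -0.2511, 0.0582]
tool_rot: [2.55, -1.835, 0.001]
force: [0.8, 0.1, -1.6]
opening: 0.56
```

Run:
```python
from h import *
goal([0.5783,-0.2508,0.0525],-71.3)
```

```text
t 21.4 pos [ 0.5784 -0.2511  0.0582] yaw -71.49 d [-0.3  0.   5.7] a [-0.01 -0.02 -0.19] open 0.56 F [ 0.8  0.1 -1.6]
```

No contact, still hanging free. Lower to the floor.

>>> servo_tool:
  motion:
    - {"dx": 0,"dy": 0,"dz": 2,"ax": 0,"ay": 0,"az": 0,"claw": 1}
    - {"dx": 0,"dy": 0,"dz": 4,"ax": 0,"ay": 0,"az": 0,"claw": 1}
    - {"dx": 0,"dy": 0,"dz": 5.5,"ax": 0,"ay": 0,"az": 0,"claw": 1}
    - {"dx": 0,"dy": 0,"dz": 5.5,"ax": 0,"ay": 0,"az": 0,"claw": 1}
    - {"dx": 0,"dy": 0,"dz": 5.5,"ax": 0,"ay": 0,"az": 0,"claw": 1}

```text
time: 21.9
position: [0.5784, -0.2509, 0.0528]
tool_rot: [-2.55, 1.835, -0.001]
force: [-0.2, 1.0, 0.6]
opening: 0.553
```

>>> servo_tool:
  motion:
    - {"dx": 0,"dy": 0,"dz": 0.7,"ax": 0,"ay": 0,"az": 0,"claw": 1}
    - {"dx": 0,"dy": 0,"dz": 0.7,"ax": 0,"ay": 0,"az": 0,"claw": 1}
    - {"dx": 0,"dy": 0,"dz": 0.7,"ax": 0,"ay": 0,"az": 0,"claw": 1}

```text
time: 22.2
position: [0.5784, -0.2509, 0.0528]
tool_rot: [-2.55, 1.835, -0.001]
force: [-1.4, 0.6, 4.8]
opening: 0.559
```

Seated (4.8 N up, z no longer falling). Open and rise.

>>> servo_tool:
  motion:
    - {"dx": 0,"dy": 0,"dz": 0,"ax": 0,"ay": 0,"az": 0,"claw": 0.35}
    - {"dx": 0,"dy": 0,"dz": 0,"ax": 0,"ay": 0,"az": 0,"claw": 0.25}
    - {"dx": 0,"dy": 0,"dz": 0,"ax": 0,"ay": 0,"az": 0,"claw": 0.25}
    - {"dx": 0,"dy": 0,"dz": -5,"ax": 0,"ay": 0,"az": 0,"claw": 0.25}
    - {"dx": 0,"dy": 0,"dz": -20,"ax": 0,"ay": 0,"az": 0,"claw": 0.25}
    - {"dx": 0,"dy": 0,"dz": -45,"ax": 0,"ay": 0,"az": 0,"claw": 0.25}
    - {"dx": 0,"dy": 0,"dz": -80,"ax": 0,"ay": 0,"az": 0,"claw": 0.25}
    - {"dx": 0,"dy": 0,"dz": -120,"ax": 0,"ay": 0,"az": 0,"claw": 0.25}
    - {"dx": 0,"dy": 50,"dz": -150,"ax": 0,"ay": 0,"az": 0,"claw": 0.25}
    - {"dx": 0,"dy": 100,"dz": -150,"ax": 0,"ay": 0,"az": 0,"claw": 0.25}
    - {"dx": 0,"dy": 100,"dz": -150,"ax": 0,"ay": 0,"az": 0,"claw": 0.25}
    - {"dx": 0,"dy": 100,"dz": -150,"ax": 0,"ay": 0,"az": 0,"claw": 0.25}

```text
time: 23.4
position: [0.4818, -0.2841, 0.2037]
tool_rot: [-2.545, 1.841, -0.003]
force: [1.4, 0.6, -0.2]
opening: 0.748
```

Run:
```python
from h import *
goal([0.594,0.2597,0.2],9.1)
c=wcam("w8"); tops(c,.0875,.0025,200,30); tops(c,.064,.003,200,50)
cv2.imwrite("pics/w8c.png",cv2.resize(c["frame"][0:220,180:460],None,fx=2.5,fy=2.5))
```

```text
t 23.4 pos [ 0.4818 -0.2841  0.2037] yaw -71.74 d [-481.3 -276.9    3.6] a [-2.000e-02 -1.200e-01 -8.084e+01] open 0.748 F [ 1.4  0.6 -0.2]
0.0875 [79  0 10 10 50] [ 0.5725 -0.0711  0.0877] [572.2 -71. ] [3.5 7.5] 60.5
0.0875 [526   0  20  14 186] [ 0.6783 -0.3909  0.0867] [ 677.7 -390.7] [ 8.5 15.4] 17.6
0.0875 [296  55  42   7 245] [ 0.5921 -0.246   0.0877] [ 592.3 -246. ] [ 4.4 31.8] 18.6
0.0875 [297  96  40   6 229] [ 0.5636 -0.2554  0.0877] [ 563.7 -255.4] [ 4.1 31.1] 18.3
0.0875 [298 119  39   6 194] [ 0.5467 -0.2616  0.0879] [ 546.9 -261.3] [ 3.9 30.9] 18.3
0.0875 [299 156  38   6 186] [ 0.5184 -0.271   0.0878] [ 518.5 -271.1] [ 4.2 30.9] 18.2
0.064 [ 97   0  17  44 226] [ 0.5682 -0.0745  0.0641] [567.6 -74.3] [10.8 35.1] 82.3
0.064 [ 0 28 68 11 81] [ 0.5409 -0.0156  0.0642] [541.  -15.5] [ 0.6 58. ] 11.3
0.064 [ 287   71   60   24 1415] [ 0.5779 -0.2508  0.064 ] [ 577.9 -250.6] [18.9 51.4] 18.1
0.064 [ 289  128   58   23 1281] [ 0.5327 -0.266   0.0639] [ 532.6 -266.2] [19.6 51.5] 18.3
```

View pics/w8c.png

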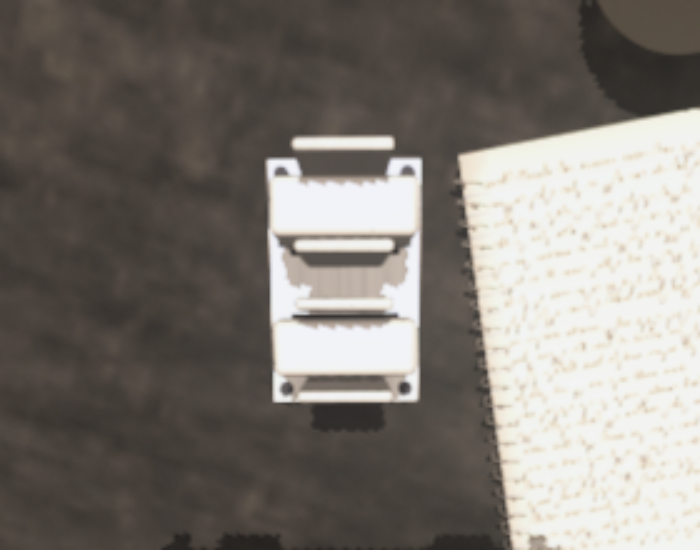

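Pack A stands in the empty cell (top at z = 64 mm, aligned), spare unmoved. Now back to key A.

>>> servo_tool:
  motion:
    - {"dx": -40,"dy": -23,"dz": 0,"ax": 0,"ay": 0,"az": -7,"claw": 1}
    - {"dx": -81,"dy": -46,"dz": 0,"ax": 0,"ay": 0,"az": -15,"claw": 1}
    - {"dx": -121,"dy": -70,"dz": 0,"ax": 0,"ay": 0,"az": -23,"claw": 1}
    - {"dx": -162,"dy": -93,"dz": 0,"ax": 0,"ay": 0,"az": -31,"claw": 1}
    - {"dx": -203,"dy": -117,"dz": 0,"ax": 0,"ay": 0,"az": -39,"claw": 1}
    - {"dx": -244,"dy": -140,"dz": 0,"ax": 0,"ay": 0,"az": -47,"claw": 1}
    - {"dx": -285,"dy": -164,"dz": 0,"ax": 0,"ay": 0,"az": -55,"claw": 1}
    - {"dx": -326,"dy": -188,"dz": 0,"ax": 0,"ay": 0,"az": -63,"claw": 1}
    - {"dx": -367,"dy": -211,"dz": 0,"ax": 0,"ay": 0,"az": -71,"claw": 1}
    - {"dx": -408,"dy": -235,"dz": 0,"ax": 0,"ay": 0,"az": -79,"claw": 1}
    - {"dx": -445,"dy": -256,"dz": 0,"ax": 0,"ay": 0,"az": -81,"claw": 1}
    - {"dx": -481,"dy": -277,"dz": 0,"ax": 0,"ay": 0,"az": -81,"claw": 1}

```text
time: 24.65
position: [0.5934, 0.266, 0.2014]
tool_rot: [-3.129, -0.267, 0.001]
force: [0.4, -0.3, -0.0]
opening: 0.004
```

>>> servo_tool:
  motion:
    - {"dx": 0,"dy": 0,"dz": 10,"ax": 0,"ay": 0,"az": 0,"claw": 1}
    - {"dx": 0,"dy": 0,"dz": 30,"ax": 0,"ay": 0,"az": 0,"claw": 1}
    - {"dx": 0,"dy": 0,"dz": 50,"ax": 0,"ay": 0,"az": 0,"claw": 1}
    - {"dx": 0,"dy": 0,"dz": 60,"ax": 0,"ay": 0,"az": 0,"claw": 1}
    - {"dx": 0,"dy": 0,"dz": 60,"ax": 0,"ay": 0,"az": 0,"claw": 1}

```text
time: 25.15
position: [0.5923, 0.2618, 0.1397]
tool_rot: [3.13, 0.262, -0.006]
force: [-0.2, -0.1, 0.0]
opening: 0.0
```

Run:
```python
from h import *
goal([0.5948,0.2597,0.099],9.1)
```

```text
t 25.15 pos [0.5923 0.2618 0.1397] yaw 9.56 d [ 2.3  2.4 40.7] a [0.04 0.23 0.46] open 0.0 F [-0.2 -0.1  0. ]
```

>>> servo_tool:
  motion:
    - {"dx": 2,"dy": 2.3,"dz": 5,"ax": 0,"ay": 0,"az": 0.5,"claw": 1}
    - {"dx": 2,"dy": 2.3,"dz": 10,"ax": 0,"ay": 0,"az": 0.5,"claw": 1}
    - {"dx": 2,"dy": 2.3,"dz": 15,"ax": 0,"ay": 0,"az": 0.5,"claw": 1}
    - {"dx": 2,"dy": 2.3,"dz": 20,"ax": 0,"ay": 0,"az": 0.5,"claw": 1}
    - {"dx": 2,"dy": 2.3,"dz": 25,"ax": 0,"ay": 0,"az": 0.5,"claw": 1}
    - {"dx": 2,"dy": 2.3,"dz": 30,"ax": 0,"ay": 0,"az": 0.5,"claw": 1}
    - {"dx": 2,"dy": 2.3,"dz": 35,"ax": 0,"ay": 0,"az": 0.5,"claw": 1}
    - {"dx": 2,"dy": 2.3,"dz": 39,"ax": 0,"ay": 0,"az": 0.5,"claw": 1}
    - {"dx": 2,"dy": 2.3,"dz": 41,"ax": 0,"ay": 0,"az": 0.5,"claw": 1}
    - {"dx": 2,"dy": 2.3,"dz": 42,"ax": 0,"ay": 0,"az": 0.5,"claw": 1}
    - {"dx": 2,"dy": 2.3,"dz": 42,"ax": 0,"ay": 0,"az": 0.5,"claw": 1}

```text
time: 26.25
position: [0.5964, 0.2595, 0.1009]
tool_rot: [-3.132, -0.247, -0.003]
force: [-0.9, -0.9, 5.2]
opening: 0.011
```

>>> servo_tool:
  motion:
    - {"dx": 0,"dy": 0,"dz": 1.5,"ax": 0,"ay": 0,"az": 0,"claw": 1}
    - {"dx": 0,"dy": 0,"dz": 2,"ax": 0,"ay": 0,"az": 0,"claw": 1}
    - {"dx": 0,"dy": 0,"dz": 2,"ax": 0,"ay": 0,"az": 0,"claw": 1}

```text
time: 26.55
position: [0.5964, 0.2595, 0.1003]
tool_rot: [-3.131, -0.247, -0.003]
force: [-3.0, -1.5, 10.7]
opening: 0.009
```

At the end stop. Withdraw and look.

>>> servo_tool:
  motion:
    - {"dx": 0,"dy": 0,"dz": -10,"ax": 0,"ay": 0,"az": 0,"claw": 1}
    - {"dx": 0,"dy": 0,"dz": -40,"ax": 0,"ay": 0,"az": 0,"claw": 1}
    - {"dx": 0,"dy": 0,"dz": -80,"ax": 0,"ay": 0,"az": 0,"claw": 1}
    - {"dx": -12,"dy": 40,"dz": -120,"ax": 0,"ay": 0,"az": 0,"claw": 1}
    - {"dx": -12,"dy": 80,"dz": -150,"ax": 0,"ay": 0,"az": 0,"claw": 1}
    - {"dx": -12,"dy": 120,"dz": -150,"ax": 0,"ay": 0,"az": 0,"claw": 1}
    - {"dx": -12,"dy": 120,"dz": -150,"ax": 0,"ay": 0,"az": 0,"claw": 1}
    - {"dx": -12,"dy": 120,"dz": -150,"ax": 0,"ay": 0,"az": 0,"claw": 1}
    - {"dx": -12,"dy": 120,"dz": -150,"ax": 0,"ay": 0,"az": 0,"claw": 1}

```text
time: 27.45
position: [0.602, 0.141, 0.2472]
tool_rot: [-3.13, -0.25, 0.002]
force: [-1.7, 0.9, -1.0]
opening: 0.005
```

Run:
```python
from h import *
c=wcam("w9"); tops(c,.082,.003,230,100); tops(c,.102,.003,230,300)
c=viewer.read_camera("scene"); cv2.imwrite("pics/scene9.png",cv2.resize(c["frame"][90:330,220:460],None,fx=2.4,fy=2.4))
c=viewer.read_camera("side"); cv2.imwrite("pics/side9.png",cv2.resize(c["frame"][100:360,170:430],None,fx=2.2,fy=2.2))
goal([0.6,.14,.2],9)
```

```text
0.082 [316  54  32  28 870] [0.5943 0.2591 0.0824] [594.4 259.2] [29.1 23.4] 9.2
0.082 [583  82  57 148 604] [0.8815 0.2209 0.0827] [881.7 219.4] [  3.9 147.2] 0.0
0.102 [604 143  36  87 628] [0.8857 0.1929 0.1023] [886. 195.] [ 5.7 84.7] 0.2
t 27.6 pos [0.6021 0.1412 0.247 ] yaw 9.2 d [-2.2  0.9 47. ] a [-0.05  0.08  0.2 ] open 0.003 F [ 0.4 -0.1 -0.6]
```

View pics/scene9.png

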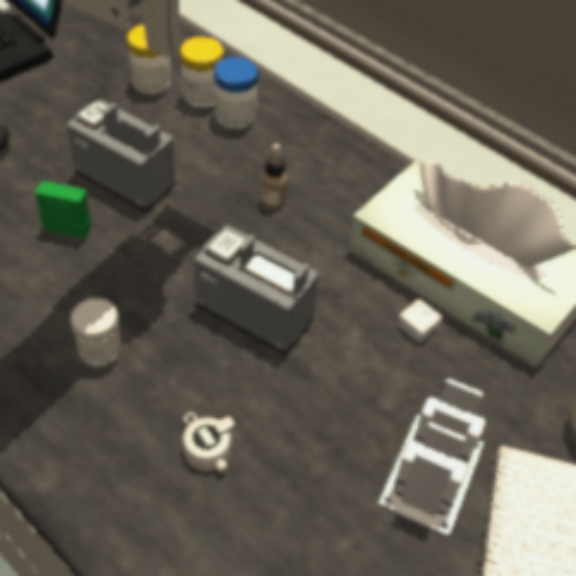

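View pics/side9.png

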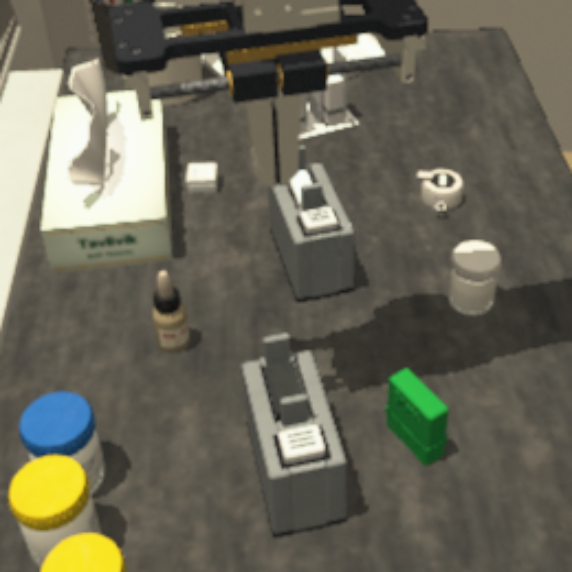

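Both docks are latched (key A top at z = 82 mm). Dock A is empty, dock B holds its pack, and nothing else has moved. Handing in.

Run:
```python
from h import *
print(order.finish_job())
```

```text
the job is handed in; nothing more can be done
None
```

The job is finished and handed in after about 27.6 s of robot time, and all my last checks agreed.

- **Dock B:** I pressed the popped-up key to its end stop (about 12.6 N). It stayed latched with pack B still in it.
- **Pack A:** I pressed key A to release the pack and lifted it out by its thickness. I stood it on the bench between the docks, changed to a grip across its narrow edges, and lowered it into the rack's empty cell. I let go only once it was resting on the cell floor (about 4.8 N).
- **Dock A:** I pressed the emptied dock's key to its end stop again (about 10.7 N), and it stayed latched.

**Last checks:**
- Key A's top measured 82 mm up, which is the latched height.
- Pack A's top was level at 64 mm and lined up with the rack.
- The spare pack measured the same position as before.
- The last pictures showed the jar, counter, dropper bottle and small box where they started, with the gripper clear of everything.

The first two move calls were refused for missing fields. They moved nothing.

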